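# Sort the pegs, then present the trial peg

### The job

Two hornbeam pegs, one long and one short, stand loose on the bench: stand each fully home in a free hole of the rack row that already holds a peg of its own length. Then draw the trial peg straight up out of the clamped mallet head, turn it from upright to level and finish still holding it level in the gripper, steady, with the whole peg at least 20 cm above the bench, so that its taper can be sighted. Leave everything else where it is.

Things in the scene. Friction and masses are not known exactly. Their poses are not given: they have to be found in the camera images.
- long_peg: Loose long peg, pale hornbeam, standing on the bench on its narrow end. A plain round taper, 95 mm long, 15 mm diameter at the foot and 20 mm at the top, about 20 g. Origin at the centre of its foot (narrow end), z along its axis to the top. Its place on the bench may be exchanged with the short peg's.
- short_peg: Loose short peg, the same hornbeam taper but 65 mm long, 15 mm diameter at the foot and 20 mm at the top, about 14 g, standing on its narrow end on the bench. Origin at the centre of its foot, z to the top.
- long_in_rack: Long peg (same as the loose long one, 95 mm) already standing in the rack, in the hole at the rack's y = +58 mm of one row; it marks the row for long pegs. Which of the two rows varies. Origin at the centre of its foot. It stays in its row.
- short_in_rack: Short peg (same as the loose short one, 65 mm) already standing in the rack, in the hole at y = +58 mm of the other row; it marks the row for short pegs. Origin at the centre of its foot. It stays in its row.
- rack: Dark wooden block fixed to the bench, 130 mm (x) by 180 mm (y) by 40 mm high, with two rows of three blind holes. Rows run along the rack's y, at x = -32 mm and x = +32 mm; holes in each row at y = -58, 0 and +58 mm. Holes are 23 mm in diameter and 30 mm deep, so a peg fully home has its foot 10 mm above the bench and stands there loosely. Origin at the centre of the underside, z up; the yaw varies.
- trial_peg: Trial peg, pale hornbeam, standing upright and loose in the shaft hole of the clamped mallet head. Plain round taper 120 mm long, 18 mm diameter at the foot and 26 mm at the top, about 40 g; 50 mm of it is in the hole, 70 mm stands out. Origin at the centre of its foot (narrow end, down at the start), z along its axis to the top.
- trial_peg_top (a point): Centre of the wide (top) end face of the trial peg, 120 mm from its foot.
- clamped_head: Fixed beech mallet head, 64 mm wide and high, 230 mm long, on a 12 mm steel plate (100 mm wide; head top 76 mm above the bench), held by a toggle clamp. Origin on the bench under the vertical shaft hole in mid-head; x along the head to the clamp, whose spindle presses 85 mm from the hole and whose arm and handle run on to x = 295 mm, at most 116 mm above the bench. z up; the yaw varies.
- head_hole (a point): Centre of the mouth of the shaft hole, in the top face of the head, 76 mm above the bench. The hole is 26 mm in diameter and 50 mm deep.
- shaft_gauge: Bystander: nickel-plated stepped shaft gauge, 38 mm diameter foot, 92 mm high, standing on the bench. Origin at the centre of its foot.
- face_disc: Bystander: black composite face disc, 60 mm diameter, 9 mm thick, flat on the bench. Origin at the centre of its underside.
- glue_bottle: Bystander: white bottle, 52 mm diameter, 130 mm high. Origin at the centre of its underside.
- brush: Bystander: brush 190 mm long lying on the bench at the right; origin under its middle.
- ferrule: Bystander: brass ring, 42 mm diameter, 22 mm high, on the bench at the right. Origin at the centre of its underside.
- small_hammer: Bystander: small hammer 260 mm long lying on the bench at the left; origin under its middle.
Things that resemble listed ones, but are neither listed nor needed, are in the scene too. What is shaped like the long_peg but orange or turquoise is not meant.

How it is judged:
By the outcome, as a careful person would: the job done as asked, in the order asked, and still so for the second after the job is handed in, while the arm keeps its last pose, push and grip.
It also fails if it takes over 67 s, if anything falls off the work surface, if the arm or the gripper's body presses on something with over 40 N, if the wrist force passes 120 N, or if a joint passes its speed limit or range.

### The arm

A 7-joint arm with a two-finger parallel gripper is mounted at the origin on the work surface. World frame = base frame: x ahead of the robot, y to its left, z up, the work surface at z = 0. Lengths are in m, angles in rad, forces in N, time in s.
With the tool pointing down it reaches from about 0.4 to 0.925 m from the base axis. Payload 4.1 kg.
Tool frame: the origin (TCP) lies at the very end of the fingers, on their centre line; the grasp point (between the pads) lies 19 mm behind it; z points along the fingers, y is the direction in which the jaws open and shut (so a half turn about z gives the same grasp; the last joint's range is limited). The gripper opens to 85 mm and grips with 20 to 120 N. Pads are 22 mm wide; open, the fingers measure 114 mm over their backs; the gripper's body (76 mm by 85 mm) begins 54 mm behind the grasp point. The pads swing forward as they close: fully open they stand 13 mm farther back than shut.
Start: joints at [-1.2, 0.398, 0.045, 1.537, -0.019, 1.207, -0.051], TCP at [0.294, 0.58, 0.231] pointing down, gripper open.
Joint ranges: [-2.82, 2.82], [-0.49, 2.23], [-1.37, 1.46], [0, 2.46], [-1.36, 4.5], [0.23, 2], [-2.94, 2.94]. Speed limits (rad/s): [2.57, 2.57, 3.14, 3.14, 3.14, 3.14, 3.14].

### API

Orientations are given as a 3x3 rotation matrix whose columns are the frame's x, y, z axes.
In Python, from bench import arm gives the robot as it stands.
- The arm moves only by the tool drive_tool, never from a script. Its argument "commands" is a list of rows, each an object of numbers: "claw": the opening, from 0 (shut) to 1 (fully open); "x", "y", "z": the shift along the tool's x, y, z in m; "wx", "wy", "wz": the turn, a rotation vector about the tool's x, y, z in rad. In form: [{"claw": .., "x": .., "y": .., "z": .., "wx": .., "wy": .., "wz": ..}, ...]. A call has 1 to 8 rows; each row shifts and turns the pose as measured when the row begins, along the tool's axes as they then stand; what a row does not reach is not made up. A row lasts 1/12 s, in which the tool goes at most 41.7 mm and 7.16 degrees, less where a joint would pass 70% of its speed; a pose out of reach is approached as far as the arm can. A call with a gripper value outside its range is refused whole. The fingers move at their own pace and stop on an object; "grip_force" is the grip in N (left out, the last holds). Time passes only in rows, so rows that do not move let the fingers close. It gives the time, the measured TCP pose, the force and the opening at its end, in the units of the state.
- arm.observe(): the state, without advancing time (a new reading comes with each control period).
- arm.get_image(name): name is "side" or "top"; returns the picture (480x640x3 uint8, red, green, blue); there is no depth.
- arm.get_calibration(name): a dict with "mtx" (3x3 intrinsics, pixels), "R" (3x3) and "t" (3): a world point X has camera coordinates R X + t. Camera axes: x right, y down, z forward; pixel columns grow to the right and rows downward; lengths in m; the calibration is good to about 2 mm. A picture is of the moment at which its call begins. get_calibration takes no time and is no camera call.
- arm.finish_job(): hands the job in, once; it reports no verdict.
The state is a dict: "time_s": time; "qpos": joint angles; "qd": joint speeds; "tau": joint torques, N m; "eef_pos": TCP position; "eef_rot": TCP orientation; "contact_force": force on the tool from outside, world axes, zero at the start; "moment": the same for the moment, N m; "finger_gap": finger opening in m.
Only numpy, scipy, OpenCV 4.12 (cv2) and the standard library are available. Lean on these libraries where they do the work, as an engineer would, in place of code of your own. Each camera call takes 0.05 s, during which the arm holds its last target.

## Working session

There is one attempt and no reset: what is moved stays moved. The work goes in short steps, Python scripts to look and compute and a tool call to move; the robot and the scene stay as the last step left them, time stands still between calls to the robot, and variables do not carry over. Pictures are saved under pics/ and viewed, and the job is handed in when it is done.

Besides the shell and the picture viewer there is one more tool, called in YAML: its name, and indented under it one key for each argument. drive_tool: Moves the arm, as the interface text tells. Its arguments: {"type":"object","properties":{"commands":{"type":"array","items":{"type":"object","properties":{"claw":{"type":"number"},"x":{"type":"number"},"y":{"type":"number"},"z":{"type":"number"},"wx":{"type":"number"},"wy":{"type":"number"},"wz":{"type":"number"}}}},"grip_force":{"type":"number"}},"required":["commands"]}

```bash
ls; mkdir -p pics; python3 - <<'E'
from bench import arm
import cv2,numpy as np
np.set_printoptions(precision=4,suppress=True)
for n in("side","top"):
    im=arm.get_image(n); cv2.imwrite(f"pics/{n}0.png",im[:,:,::-1]); c=arm.get_calibration(n); print(n,c)
o=arm.observe();print(o)
E
```

```text
pics
side {'mtx': array([[597.4552,   0.    , 314.726 ],
       [  0.    , 597.4552, 243.0651],
       [  0.    ,   0.    ,   1.    ]]), 'R': array([[-0.9991, -0.0427,  0.0078],
       [-0.0345,  0.673 , -0.7388],
       [ 0.0263, -0.7384, -0.6739]]), 't': array([0.5536, 0.0863, 1.5466])}
top {'mtx': array([[494.6044,   0.    , 316.9862],
       [  0.    , 494.6044, 244.8161],
       [  0.    ,   0.    ,   1.    ]]), 'R': array([[-0.031 , -0.9995,  0.0071],
       [-0.9823,  0.0291, -0.1848],
       [ 0.1845, -0.0127, -0.9828]]), 't': array([0.03  , 0.5781, 1.1287])}
{'time_s': 0.1, 'qpos': array([-1.2   ,  0.3991,  0.0451,  1.5378, -0.0187,  1.2069, -0.0507]), 'qd': array([-0.0001, -0.003 , -0.0011, -0.0027, -0.0005, -0.0008,  0.0002]), 'tau': array([  0.0035, -47.6268,   1.37  , -25.4948,   0.0119,   0.005 ,
         0.    ]), 'eef_pos': array([0.294 , 0.5791, 0.2304]), 'eef_rot': array([[-0.8917,  0.4527, -0.0007],
       [ 0.4527,  0.8917, -0.0016],
       [-0.0001, -0.0017, -1.    ]]), 'contact_force': array([-0.7982,  0.6373,  0.1152]), 'moment': array([ 0.0032, -0.0211,  0.0354]), 'finger_gap': 0.08538054680175289}
```

View pics/side0.png

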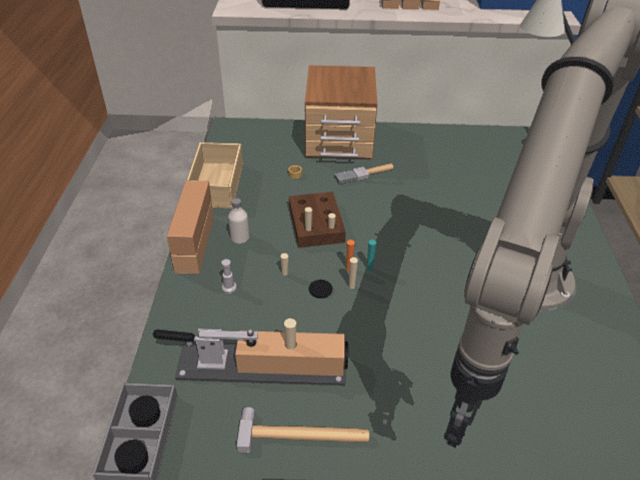

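View pics/top0.png

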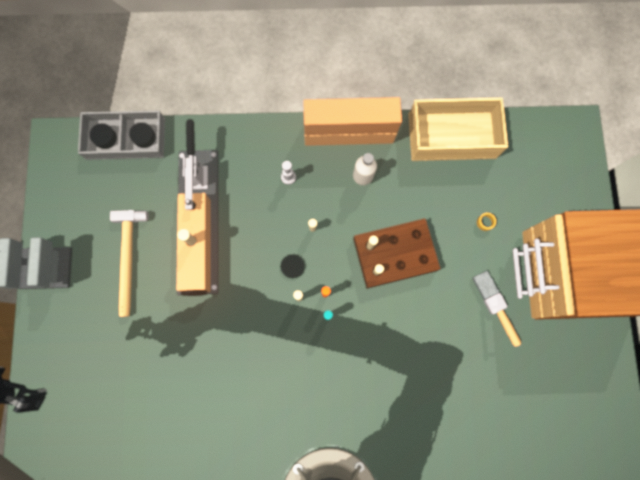

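Side view: the loose short peg is at (284,264) and the long one at (353,273). Orange (350,253) and turquoise (372,254) are decoys. The rack pegs are at (308,218) and (332,220), and the trial peg at (290,333). Next I take close crops and segment by colour.

```bash
cat > h.py <<'E'
import cv2,numpy as np
from bench import arm
np.set_printoptions(precision=4,suppress=True)
C={n:arm.get_calibration(n) for n in("side","top")}
def ray(n,u,v):
    c=C[n]; d=c["R"].T@np.linalg.inv(c["mtx"])@np.array([u,v,1.]); o=-c["R"].T@c["t"]; return o,d/np.linalg.norm(d)
def onz(n,u,v,z):
    o,d=ray(n,u,v); return o+d*(z-o[2])/d[2]
def tri(a,b):
    o1,d1=ray("side",*a);o2,d2=ray("top",*b)
    s=np.linalg.lstsq(np.c_[d1,-d2],o2-o1,rcond=None)[0]
    p,q=o1+s[0]*d1,o2+s[1]*d2; return (p+q)/2,np.linalg.norm(p-q)
def proj(n,X):
    c=C[n]; p=c["mtx"]@(c["R"]@np.array(X)+c["t"]); return p[:2]/p[2]
def pale(im):
    h=cv2.cvtColor(im,cv2.COLOR_RGB2HSV); return cv2.inRange(h,(12,40,150),(35,130,255))
E
python3 - <<'E'
from h import *
for n in C:
    im=cv2.cvtColor(cv2.imread(f"pics/{n}0.png"),cv2.COLOR_BGR2RGB)
    k,l,s,c=cv2.connectedComponentsWithStats(pale(im))
    for i in range(1,k):
        if 15<s[i,4]<1500: print(n,s[i],c[i])
a=cv2.imread("pics/side0.png")[185:355,180:400]; a=cv2.resize(a,None,fx=3.5,fy=3.5,interpolation=cv2.INTER_CUBIC); cv2.imwrite("pics/sc.png",a)
a=cv2.imread("pics/top0.png")[140:320,170:450]; a=cv2.resize(a,None,fx=2.8,fy=2.8,interpolation=cv2.INTER_CUBIC); cv2.imwrite("pics/tc.png",a)
E
```

```text
side [308  64  13   6  21] [312.2857  65.381 ]
side [306 105  71  12 329] [340.0669 108.9392]
side [355 113  11   5  19] [360.5263 114.3158]
side [359 123  16  14  77] [368.1558 129.1299]
side [306 124  15   7  63] [311.746  126.4603]
side [328 125  24   3  58] [339.4828 125.8621]
side [306 139  15   8  67] [312.2687 142.4776]
side [323 141  27   4  74] [335.6486 141.9595]
side [353 142  21  10 105] [364.1143 145.4762]
side [366 164  27   9 132] [379.697 168.053]
side [211 190  21  17 165] [219.8    199.7939]
side [305 207   7  23  85] [308.6471 216.0941]
side [328 213   8  15  58] [331.8448 218.431 ]
side [281 253   7  22  84] [284.6429 260.9762]
side [171 254  25   4  56] [182.6964 255.4107]
side [350 257   8  31 116] [353.5172 269.1983]
side [ 252  426  117   15 1338] [310.941  432.8916]
top [361 171  14  13  47] [367.5957 178.0638]
top [621 209  16   1  16] [628.5 209. ]
top [478 211  18   7  30] [485.8667 213.4333]
top [522 213  52 102 959] [557.8217 257.4056]
top [308 218  10  14  70] [312.1143 224.2   ]
top [483 219  14  12  23] [491.4348 226.8261]
top [ 117  220   16   98 1172] [124.5879 269.2227]
top [367 235  12  15  85] [371.6824 241.7765]
top [541 241  15  42 128] [546.2656 252.2812]
top [530 251  10  37 106] [535.6321 267.1604]
top [373 264  12  11  69] [378.1449 269.087 ]
top [548 275   5   7  19] [549.8947 277.6842]
top [529 284  32  35 280] [544.2821 298.6   ]
top [293 290  10  12  55] [297.9091 295.0545]
top [496 309  26  38 378] [508.4762 328.4524]
top [298 449  59  22 351] [330.906  459.3647]
top [286 469   6  11  16] [288.6875 473.8125]
top [359 470  13  10  86] [364.7558 475.4767]
top [297 473   7   7  27] [300.1852 477.1111]
```

View pics/sc.png

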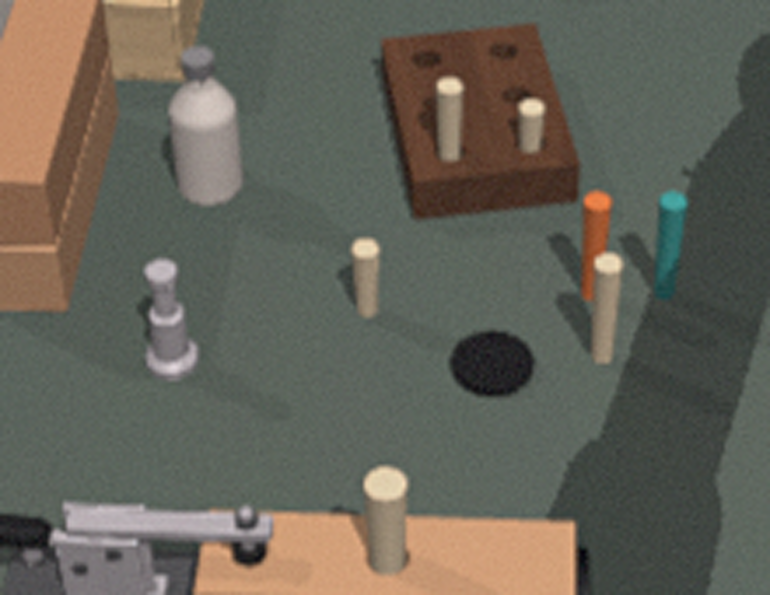

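View pics/tc.png

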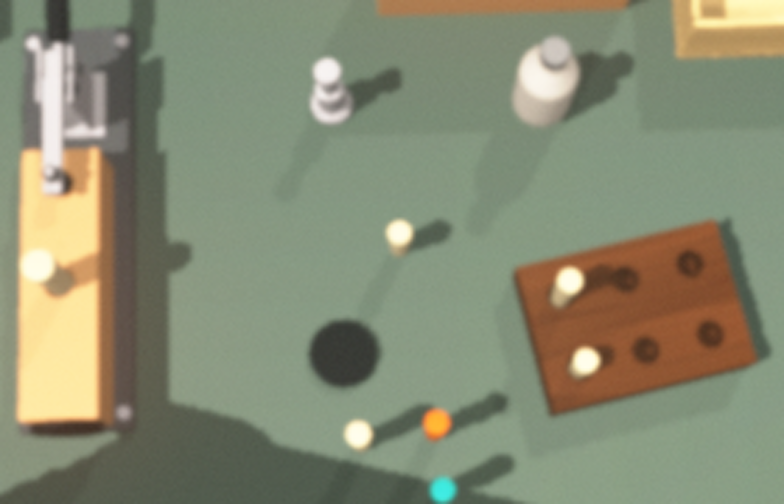

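```bash
cat > m1.py <<'E'
from h import *
S=lambda x,y:((x+.5)/3.5-.5+180,(y+.5)/3.5-.5+185)
T=lambda x,y:((x+.5)/2.8-.5+170,(y+.5)/2.8-.5+140)
for n,a,b,z in(("short",(366,246),(400,233),.065),("long",(608,263),(358,434),.095),("trial",(386,482),(38,266),.146),("orange",(598,202),(437,423),.095),("turq",(674,202),(443,490),.095),
  ("gauge",(161,270),(326,70),.092),("long_r",(450,86),(571,281),.105),("short_r",(531,107),(586,361),.075)):
    print(n,tri(S(*a),T(*b)),onz("side",*S(*a),z)[:2],onz("top",*T(*b),z)[:2])
print("feet short/long side",onz("side",*S(367,312),0)[:2],onz("side",*S(602,358),0)[:2])
print("hole L mid, L far, S mid, S far")
H={"Lm":(None,(625,279)),"Lf":((427,59),(690,263)),"Sm":((517,96),(646,350)),"Sf":((503,51),(710,334))}
for k,(a,b) in H.items():
    if a: print(k,onz("side",*S(*a),.04)[:2],end=" ")
    print(k,onz("top",*T(*b),.04)[:2])
print("corners")
cs=[onz("top",*T(*p),.04)[:2] for p in((515,270),(717,221),(757,358),(552,412))]
cs2=[onz("side",*S(*p),.04)[:2] for p in((381,39),(538,26),(578,168),(414,187))]
print(cs,np.mean(cs,0),"\n",cs2,np.mean(cs2,0))
E
python3 m1.py
python3 - <<'E'
import cv2
a=cv2.imread("pics/top0.png")[205:300,340:450]; cv2.imwrite("pics/rackc.png",cv2.resize(a,None,fx=6,fy=6,interpolation=cv2.INTER_CUBIC))
a=cv2.imread("pics/side0.png")[185:255,280:355]; cv2.imwrite("pics/racks.png",cv2.resize(a,None,fx=8,fy=8,interpolation=cv2.INTER_CUBIC))
E
```

```text
short (array([0.6302, 0.0216, 0.0665]), np.float64(0.0006291784645355493)) [0.6307 0.0199] [0.6302 0.0216]
long (array([0.458 , 0.0605, 0.0955]), np.float64(0.0008615580242546072)) [0.4584 0.0599] [0.4576 0.0606]
trial (array([0.5931, 0.3075, 0.147 ]), np.float64(0.0007301135648052276)) [0.5935 0.3065] [0.593  0.3078]
orange (array([ 0.4649, -0.0036,  0.0941]), np.float64(0.0005507513999777565)) [ 0.4652 -0.0027] [ 0.4646 -0.0036]
turq (array([ 0.4107, -0.0066,  0.094 ]), np.float64(1.013331503447897e-05)) [ 0.4108 -0.0055] [ 0.4107 -0.0065]
gauge (array([0.7673, 0.0805, 0.0932]), np.float64(0.0006587597186100145)) [0.7673 0.0794] [0.7681 0.0805]
long_r (array([ 0.5769, -0.117 ,  0.1042]), np.float64(0.0005009976841131103)) [ 0.5771 -0.1161] [ 0.5765 -0.1169]
short_r (array([ 0.5148, -0.1297,  0.0756]), np.float64(0.0014142939722668344)) [ 0.5155 -0.1307] [ 0.5142 -0.1297]
feet short/long side [0.6315 0.0223] [0.4579 0.0604]
hole L mid, L far, S mid, S far
Lm [ 0.5895 -0.1723]
Lf [ 0.6016 -0.2297] Lf [ 0.602  -0.2296]
Sm [ 0.527  -0.1861] Sm [ 0.5269 -0.1866]
Sf [ 0.54   -0.2435] Sf [ 0.5391 -0.2426]
corners
[array([ 0.6002, -0.0773]), array([ 0.6387, -0.2558]), array([ 0.5171, -0.2815]), array([ 0.4761, -0.1032])] [ 0.558  -0.1794] 
 [array([ 0.641 , -0.2542]), array([ 0.512 , -0.2785]), array([ 0.4778, -0.1014]), array([ 0.6023, -0.0732])] [ 0.5583 -0.1768]
```

View pics/rackc.png

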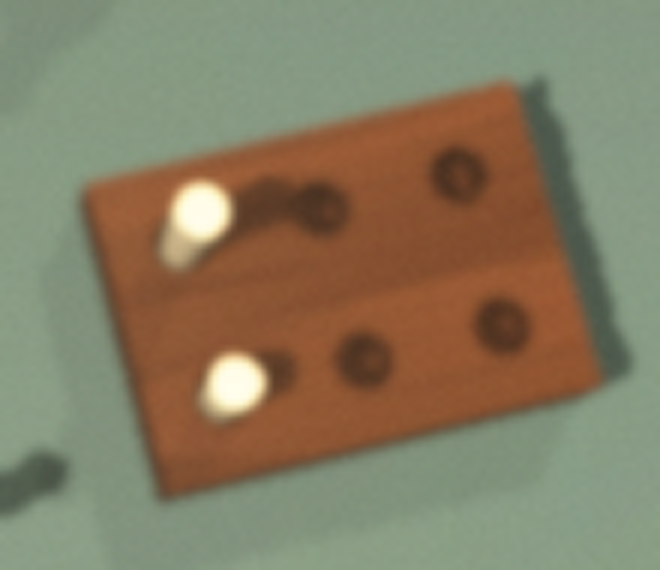

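View pics/racks.png

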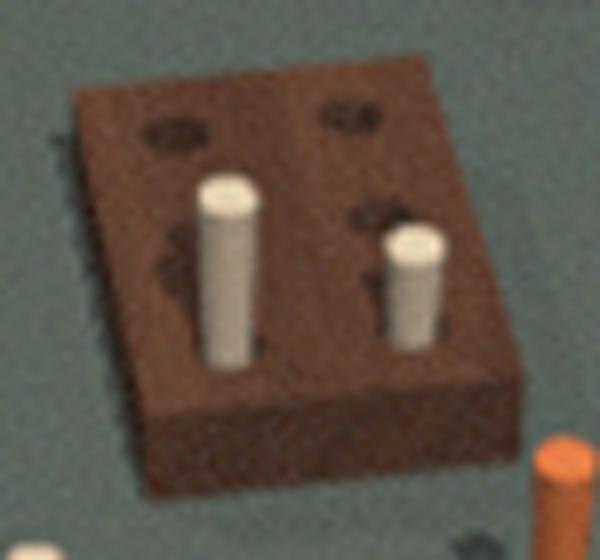

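The sizes and heights agree: tops at 0.0665, 0.0955 and 0.147 m against the expected 0.065, 0.095 and 0.146. Rack hole spacing comes out at 58–59 mm.

What could be taken for the wanted pegs (side pixels):
- **Long peg, pale (353,273):** could be confused with orange (350,253), turquoise (372,254) and the long peg in the rack (308,218).
- **Short peg, pale (284,264):** could be confused with the short peg in the rack (332,220) and the gauge (228,277).
- **Choice:** the pale loose pegs, checked in the crop above. Long row is the far-x row, with its far hole at (0.602,-0.229). The short row's far hole is at (0.539,-0.2425).

First I move above the long peg.

drive_tool:
  commands:
    - {"claw": 0.5,"x": -0.0238,"y": -0.0242,"z": 0.001}
    - {"claw": 0.5,"x": -0.0238,"y": -0.0242,"z": 0.001}
    - {"claw": 0.5,"x": -0.0238,"y": -0.0242,"z": 0.001}
    - {"claw": 0.5,"x": -0.0238,"y": -0.0242,"z": 0.001}
    - {"claw": 0.5,"x": -0.0238,"y": -0.0242,"z": 0.001}
    - {"claw": 0.5,"x": -0.0238,"y": -0.0242,"z": 0.001}
    - {"claw": 0.5,"x": -0.0238,"y": -0.0242,"z": 0.001}
    - {"claw": 0.5,"x": -0.0238,"y": -0.0242,"z": 0.001}
  grip_force: 40

```text
schema error: expected keys claw, x, y, z, wx, wy, wz
```

```bash
cat >> h.py <<'E'
def go(x,y,z,jaw=None,level=True):
    "print delta to target in current tool axes"
    o=arm.observe(); R=o["eef_rot"]; p=o["eef_pos"]
    print("t",round(o["time_s"],2),"pos",p,"gap",round(o["finger_gap"],4),"F",o["contact_force"],"q",o["qpos"])
    print("tool delta mm",R.T@(np.array([x,y,z])-p)*1000)
    if jaw is not None:
        a=np.deg2rad(jaw); ty=np.array([np.cos(a),np.sin(a),0]); 
        if ty@R[:,1]<0: ty=-ty
        tz=np.array([0,0,-1.]); G=np.c_[np.cross(ty,tz),ty,tz]
        from scipy.spatial.transform import Rotation as Ro
        print("rotvec deg",Ro.from_matrix(R.T@G).as_rotvec(degrees=True),"rad",Ro.from_matrix(R.T@G).as_rotvec())
E
python3 -c "
from h import *
go(.458,.0605,.2,63)"
```

```text
t 0.1 pos [0.294  0.5791 0.2304] gap 0.0854 F [-0.7982  0.6373  0.1152] q [-1.2     0.3991  0.0451  1.5378 -0.0187  1.2069 -0.0507]
tool delta mm [-380.9634 -388.1247   31.0857]
rotvec deg [-0.0998  0.0078  0.0859] rad [-0.0017  0.0001  0.0015]
```

All keys are required, so I resend with them.

drive_tool:
  commands:
    - {"claw": 0.5,"x": -0.0238,"y": -0.0242,"z": 0.001,"wx": 0,"wy": 0,"wz": 0}
    - {"claw": 0.5,"x": -0.0238,"y": -0.0242,"z": 0.001,"wx": 0,"wy": 0,"wz": 0}
    - {"claw": 0.5,"x": -0.0238,"y": -0.0242,"z": 0.001,"wx": 0,"wy": 0,"wz": 0}
    - {"claw": 0.5,"x": -0.0238,"y": -0.0242,"z": 0.001,"wx": 0,"wy": 0,"wz": 0}
    - {"claw": 0.5,"x": -0.0238,"y": -0.0242,"z": 0.001,"wx": 0,"wy": 0,"wz": 0}
    - {"claw": 0.5,"x": -0.0238,"y": -0.0242,"z": 0.001,"wx": 0,"wy": 0,"wz": 0}
    - {"claw": 0.5,"x": -0.0238,"y": -0.0242,"z": 0.001,"wx": 0,"wy": 0,"wz": 0}
    - {"claw": 0.5,"x": -0.0238,"y": -0.0242,"z": 0.001,"wx": 0,"wy": 0,"wz": 0}
  grip_force: 40

```text
time_s: 0.77
eef_pos: [0.3724, 0.3175, 0.2162]
eef_rot: [[-0.9, 0.437, -0.008], [0.437, 0.9, -0.002], [0.006, -0.006, -1.0]]
contact_force: [0.8, -0.4, -0.5]
finger_gap: 0.0426
```

```bash
python3 -c "
from h import *
go(.458,.0605,.2,63)"
```

```text
t 0.77 pos [0.3724 0.3175 0.2162] gap 0.0426 F [ 0.8066 -0.3515 -0.4846] q [-0.9323  0.1289  0.1553  1.9265 -0.0269  1.0954  0.3531]
tool delta mm [-189.3039 -193.7277   16.1735]
rotvec deg [-0.3316 -0.356   1.1083] rad [-0.0058 -0.0062  0.0193]
```

drive_tool:
  commands:
    - {"claw": 0.5,"x": -0.0236,"y": -0.0242,"z": 0.002,"wx": 0,"wy": 0,"wz": 0.002}
    - {"claw": 0.5,"x": -0.0236,"y": -0.0242,"z": 0.002,"wx": 0,"wy": 0,"wz": 0.002}
    - {"claw": 0.5,"x": -0.0236,"y": -0.0242,"z": 0.002,"wx": 0,"wy": 0,"wz": 0.002}
    - {"claw": 0.5,"x": -0.0236,"y": -0.0242,"z": 0.002,"wx": 0,"wy": 0,"wz": 0.002}
    - {"claw": 0.5,"x": -0.0236,"y": -0.0242,"z": 0.002,"wx": 0,"wy": 0,"wz": 0.002}
    - {"claw": 0.5,"x": -0.0236,"y": -0.0242,"z": 0.002,"wx": 0,"wy": 0,"wz": 0.002}
    - {"claw": 0.5,"x": -0.0236,"y": -0.0242,"z": 0.002,"wx": 0,"wy": 0,"wz": 0.002}
    - {"claw": 0.5,"x": -0.0236,"y": -0.0242,"z": 0.002,"wx": 0,"wy": 0,"wz": 0.002}

```text
time_s: 1.43
eef_pos: [0.4553, 0.0455, 0.1981]
eef_rot: [[-0.893, 0.451, -0.01], [0.451, 0.893, -0.002], [0.008, -0.006, -1.0]]
contact_force: [0.1, 0.4, -0.1]
finger_gap: 0.0426
```

```bash
python3 -c "
from h import *
go(.458,.0605,.13,63)"
```

```text
t 1.43 pos [0.4553 0.0455 0.1981] gap 0.0426 F [ 0.139   0.3947 -0.1075] q [-0.5825  0.0929  0.4158  2.019  -0.043   1.0483  0.957 ]
tool delta mm [ 3.7799 15.0195 68.0059]
rotvec deg [-0.3653 -0.4685  0.2199] rad [-0.0064 -0.0082  0.0038]
```

drive_tool:
  commands:
    - {"claw": 0.5,"x": 0.002,"y": 0.008,"z": 0.02,"wx": -0.003,"wy": -0.004,"wz": 0.002}
    - {"claw": 0.5,"x": 0.002,"y": 0.007,"z": 0.02,"wx": -0.003,"wy": -0.004,"wz": 0.002}
    - {"claw": 0.5,"x": 0,"y": 0,"z": 0.02,"wx": 0,"wy": 0,"wz": 0}
    - {"claw": 0.5,"x": 0,"y": 0,"z": 0,"wx": 0,"wy": 0,"wz": 0}
    - {"claw": 0.5,"x": 0,"y": 0,"z": 0,"wx": 0,"wy": 0,"wz": 0}

```text
time_s: 1.85
eef_pos: [0.4606, 0.0489, 0.1365]
eef_rot: [[-0.882, 0.472, 0.003], [0.472, 0.882, -0.004], [-0.004, -0.002, -1.0]]
contact_force: [-0.3, 0.6, 0.2]
finger_gap: 0.0428
```

```bash
python3 - <<'E'
from h import *
go(.458,.0605,.055,63)
im=arm.get_image("side"); cv2.imwrite("pics/s1.png",cv2.resize(im[130:330,230:490,::-1],None,fx=3,fy=3,interpolation=cv2.INTER_CUBIC))
E
```

```text
t 1.85 pos [0.4606 0.0489 0.1365] gap 0.0428 F [-0.2601  0.5881  0.1629] q [-0.5708  0.1792  0.4109  2.0851 -0.086   0.8915  0.9674]
tool delta mm [ 8.1063  9.1926 81.4855]
rotvec deg [-0.1247  0.2527 -1.165 ] rad [-0.0022  0.0044 -0.0203]
```

View pics/s1.png

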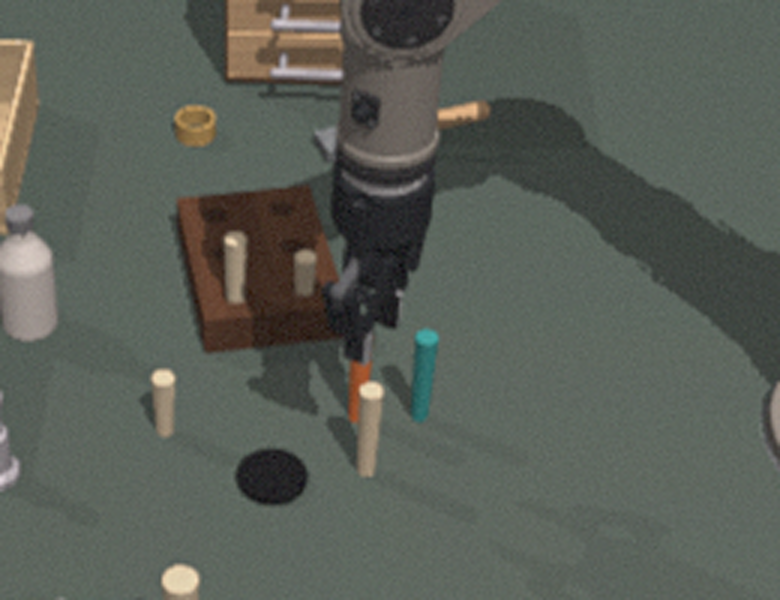

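drive_tool:
  commands:
    - {"claw": 0.5,"x": 0.008,"y": 0.009,"z": 0,"wx": 0,"wy": 0.004,"wz": -0.02}
    - {"claw": 0.5,"x": 0,"y": 0,"z": 0,"wx": 0,"wy": 0,"wz": 0}
    - {"claw": 0.5,"x": 0,"y": 0,"z": 0,"wx": 0,"wy": 0,"wz": 0}

```text
time_s: 2.15
eef_pos: [0.4584, 0.0628, 0.1389]
eef_rot: [[-0.892, 0.451, 0.002], [0.451, 0.892, -0.0], [-0.002, 0.001, -1.0]]
contact_force: [-0.8, -0.6, 1.1]
finger_gap: 0.0426
```

```bash
python3 - <<'E'
from h import *
go(.458,.0605,.055,63)
p=arm.observe()["eef_pos"]; print((proj("side",p)-[230,130])*3)
E
```

```text
t 2.15 pos [0.4584 0.0628 0.1389] gap 0.0426 F [-0.8025 -0.6215  1.1329] q [-0.5879  0.1744  0.3984  2.0829 -0.0854  0.8977  0.9609]
tool delta mm [-0.4742 -2.2732 83.8997]
rotvec deg [0.0358 0.1001 0.1742] rad [0.0006 0.0017 0.003 ]
[372.8768 351.9379]
```

drive_tool:
  commands:
    - {"claw": 0.5,"x": 0,"y": -0.002,"z": 0.01,"wx": 0,"wy": 0,"wz": 0}
    - {"claw": 0.5,"x": 0,"y": 0,"z": 0.015,"wx": 0,"wy": 0,"wz": 0}
    - {"claw": 0.5,"x": 0,"y": 0,"z": 0.015,"wx": 0,"wy": 0,"wz": 0}
    - {"claw": 0.5,"x": 0,"y": 0,"z": 0,"wx": 0,"wy": 0,"wz": 0}

```text
time_s: 2.48
eef_pos: [0.4601, 0.0629, 0.0996]
eef_rot: [[-0.894, 0.448, 0.009], [0.448, 0.894, 0.003], [-0.007, 0.007, -1.0]]
contact_force: [-0.4, -0.7, -2.0]
finger_gap: 0.0428
```

```bash
python3 - <<'E'
from h import *
go(.458,.0605,.055,63)
E
```

```text
t 2.48 pos [0.4601 0.0629 0.0996] gap 0.0428 F [-0.4423 -0.6843 -2.021 ] q [-0.5692  0.2347  0.3876  2.1215 -0.125   0.7962  1.0018]
tool delta mm [ 1.0948 -3.4102 44.531 ]
rotvec deg [0.4014 0.4038 0.3803] rad [0.007  0.007  0.0066]
```

drive_tool:
  commands:
    - {"claw": 0.5,"x": 0.001,"y": -0.0035,"z": 0.012,"wx": 0.007,"wy": 0.007,"wz": 0.007}
    - {"claw": 0.5,"x": 0,"y": 0,"z": 0.012,"wx": 0.002,"wy": 0.002,"wz": 0}
    - {"claw": 0.5,"x": 0,"y": 0,"z": 0.012,"wx": 0.002,"wy": 0.002,"wz": 0}
    - {"claw": 0.5,"x": 0,"y": 0,"z": 0.008,"wx": 0.002,"wy": 0.002,"wz": 0}
    - {"claw": 0.5,"x": 0,"y": 0,"z": 0,"wx": 0,"wy": 0,"wz": 0}

```text
time_s: 2.9
eef_pos: [0.4582, 0.0594, 0.0532]
eef_rot: [[-0.89, 0.456, -0.008], [0.456, 0.89, -0.003], [0.006, -0.006, -1.0]]
contact_force: [-0.5, -0.6, -0.1]
finger_gap: 0.0424
```

```bash
python3 - <<'E'
from h import *
go(.458,.0605,.055,63)
E
```

```text
t 2.9 pos [0.4582 0.0594 0.0532] gap 0.0424 F [-0.4878 -0.6214 -0.1304] q [-0.5391  0.3223  0.3686  2.1474 -0.174   0.708   1.0434]
tool delta mm [ 0.6897  0.915  -1.7719]
rotvec deg [-0.3597 -0.322  -0.1128] rad [-0.0063 -0.0056 -0.002 ]
```

Good. Close.

drive_tool:
  commands:
    - {"claw": 0.5,"x": 0.0007,"y": 0.001,"z": -0.001,"wx": -0.006,"wy": -0.005,"wz": 0}
    - {"claw": 0.1,"x": 0,"y": 0,"z": 0,"wx": 0,"wy": 0,"wz": 0}
    - {"claw": 0.1,"x": 0,"y": 0,"z": 0,"wx": 0,"wy": 0,"wz": 0}
    - {"claw": 0.1,"x": 0,"y": 0,"z": 0,"wx": 0,"wy": 0,"wz": 0}
    - {"claw": 0.1,"x": 0,"y": 0,"z": 0,"wx": 0,"wy": 0,"wz": 0}
    - {"claw": 0.1,"x": 0,"y": 0,"z": 0,"wx": 0,"wy": 0,"wz": 0}
  grip_force: 40

```text
time_s: 3.4
eef_pos: [0.4593, 0.0606, 0.056]
eef_rot: [[-0.89, 0.456, 0.003], [0.456, 0.89, 0.001], [-0.002, 0.002, -1.0]]
contact_force: [0.5, 0.6, -1.0]
finger_gap: 0.0181
```

```bash
python3 - <<'E'
from h import *
go(.458,.0605,.2,63)
E
```

```text
t 3.4 pos [0.4593 0.0606 0.056 ] gap 0.0181 F [ 0.4685  0.5824 -0.9665] q [-0.5414  0.3132  0.3692  2.1513 -0.1742  0.7014  1.0414]
tool delta mm [   0.7996   -0.3264 -144.0431]
rotvec deg [ 0.1391  0.1147 -0.158 ] rad [ 0.0024  0.002  -0.0028]
```

drive_tool:
  commands:
    - {"claw": 0.1,"x": 0,"y": 0,"z": -0.01,"wx": 0,"wy": 0,"wz": 0}
    - {"claw": 0.1,"x": 0,"y": 0,"z": -0.025,"wx": 0,"wy": 0,"wz": 0}
    - {"claw": 0.1,"x": 0,"y": 0,"z": -0.03,"wx": 0,"wy": 0,"wz": 0}
    - {"claw": 0.1,"x": 0,"y": 0,"z": -0.03,"wx": 0,"wy": 0,"wz": 0}
    - {"claw": 0.1,"x": 0,"y": 0,"z": -0.03,"wx": 0,"wy": 0,"wz": 0}
    - {"claw": 0.1,"x": 0,"y": 0,"z": -0.02,"wx": 0,"wy": 0,"wz": 0}
    - {"claw": 0.1,"x": 0,"y": 0,"z": 0,"wx": 0,"wy": 0,"wz": 0}

```text
time_s: 3.98
eef_pos: [0.4579, 0.0592, 0.2111]
eef_rot: [[-0.889, 0.458, 0.002], [0.458, 0.889, 0.0], [-0.002, 0.001, -1.0]]
contact_force: [0.0, -0.0, -0.6]
finger_gap: 0.0183
```

```bash
python3 - <<'E'
from h import *
go(.602,-.229,.2,102.3)
im=arm.get_image("side"); cv2.imwrite("pics/s2.png",cv2.resize(im[130:330,230:490,::-1],None,fx=3,fy=3,interpolation=cv2.INTER_CUBIC))
E
```

```text
t 3.98 pos [0.4579 0.0592 0.2111] gap 0.0183 F [ 0.036  -0.0453 -0.6167] q [-0.6135  0.0776  0.4152  2.0026 -0.0356  1.0663  0.9125]
tool delta mm [-260.1932 -190.1544   11.2943]
rotvec deg [  0.0319   0.107  -39.5747] rad [ 0.0006  0.0019 -0.6907]
```

View pics/s2.png

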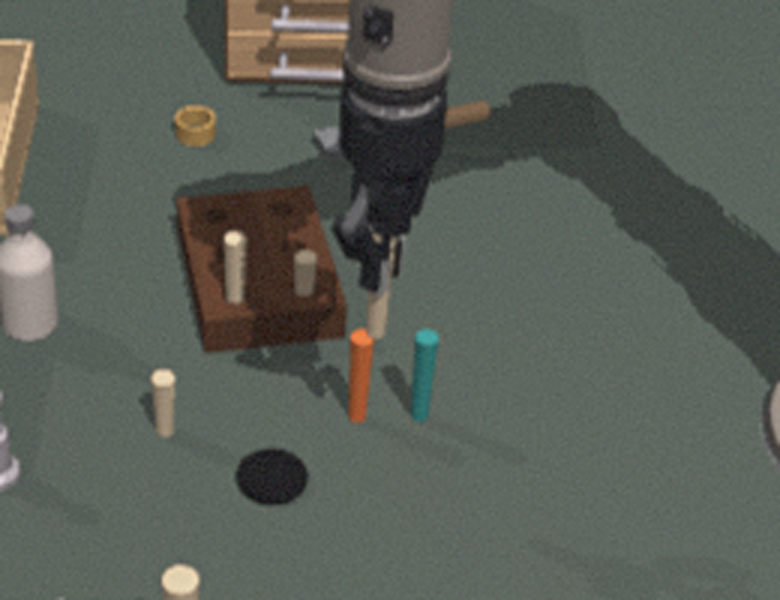

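drive_tool:
  commands:
    - {"claw": 0.1,"x": -0.015,"y": -0.01,"z": 0,"wx": 0,"wy": 0,"wz": 0}
    - {"claw": 0.1,"x": -0.028,"y": -0.02,"z": 0,"wx": 0,"wy": 0,"wz": 0}
    - {"claw": 0.1,"x": -0.032,"y": -0.024,"z": 0,"wx": 0,"wy": 0,"wz": 0}
    - {"claw": 0.1,"x": -0.032,"y": -0.024,"z": 0,"wx": 0,"wy": 0,"wz": 0}
    - {"claw": 0.1,"x": -0.032,"y": -0.024,"z": 0,"wx": 0,"wy": 0,"wz": 0}
    - {"claw": 0.1,"x": -0.032,"y": -0.024,"z": 0,"wx": 0,"wy": 0,"wz": 0}
    - {"claw": 0.1,"x": -0.032,"y": -0.024,"z": 0,"wx": 0,"wy": 0,"wz": 0}
    - {"claw": 0.1,"x": -0.025,"y": -0.018,"z": 0,"wx": 0,"wy": 0,"wz": 0}

```text
time_s: 4.7
eef_pos: [0.5827, -0.1923, 0.2016]
eef_rot: [[-0.898, 0.439, -0.012], [0.439, 0.898, 0.007], [0.014, 0.001, -1.0]]
contact_force: [-0.2, -0.8, 0.7]
finger_gap: 0.0183
```

drive_tool:
  commands:
    - {"claw": 0.1,"x": -0.01,"y": -0.008,"z": 0,"wx": 0,"wy": 0,"wz": -0.1}
    - {"claw": 0.1,"x": 0,"y": 0,"z": 0,"wx": 0,"wy": 0,"wz": -0.1}
    - {"claw": 0.1,"x": 0,"y": 0,"z": 0,"wx": 0,"wy": 0,"wz": -0.1}
    - {"claw": 0.1,"x": 0,"y": 0,"z": 0,"wx": 0,"wy": 0,"wz": -0.1}
    - {"claw": 0.1,"x": 0,"y": 0,"z": 0,"wx": 0,"wy": 0,"wz": -0.1}
    - {"claw": 0.1,"x": 0,"y": 0,"z": 0,"wx": 0,"wy": 0,"wz": -0.1}
    - {"claw": 0.1,"x": 0,"y": 0,"z": 0,"wx": 0,"wy": 0,"wz": -0.09}
    - {"claw": 0.1,"x": 0,"y": 0,"z": 0,"wx": 0,"wy": 0,"wz": 0}

```text
time_s: 5.37
eef_pos: [0.5811, -0.2167, 0.1884]
eef_rot: [[-0.968, -0.248, -0.035], [-0.248, 0.969, 0.002], [0.034, 0.01, -0.999]]
contact_force: [-0.3, 1.0, -0.2]
finger_gap: 0.0176
```

```bash
python3 - <<'E'
from h import *
go(.602,-.229,.12,102.3)
E
```

```text
t 5.37 pos [ 0.5811 -0.2167  0.1884] gap 0.0176 F [-0.2988  0.9832 -0.1927] q [-0.0188  0.426   0.4067  1.6422 -0.1688  1.144   2.2523]
tool delta mm [-19.474  -17.7843  67.5567]
rotvec deg [ 0.5655 -1.9418  2.0653] rad [ 0.0099 -0.0339  0.036 ]
```

drive_tool:
  commands:
    - {"claw": 0.1,"x": -0.01,"y": -0.009,"z": 0,"wx": 0.01,"wy": -0.034,"wz": 0.036}
    - {"claw": 0.1,"x": -0.01,"y": -0.009,"z": 0,"wx": 0,"wy": 0,"wz": 0}
    - {"claw": 0.1,"x": 0,"y": 0,"z": 0,"wx": 0,"wy": 0,"wz": 0}
    - {"claw": 0.1,"x": 0,"y": 0,"z": 0,"wx": 0,"wy": 0,"wz": 0}

```text
time_s: 5.7
eef_pos: [0.602, -0.2288, 0.1834]
eef_rot: [[-0.979, -0.202, -0.007], [-0.202, 0.979, 0.003], [0.007, 0.004, -1.0]]
contact_force: [-0.0, 0.2, -0.4]
finger_gap: 0.0183
```

```bash
python3 - <<'E'
from h import *
go(.602,-.229,.12,102.3)
for n,s in(("side",(120,200)),("top",(180,330))):
    im=arm.get_image(n); 
    cv2.imwrite(f"pics/{n}3.png",cv2.resize(im[s[0]:s[0]+150,s[1]-20:s[1]+180,::-1],None,fx=4,fy=4,interpolation=cv2.INTER_CUBIC))
E
```

```text
t 5.7 pos [ 0.602  -0.2288  0.1834] gap 0.0183 F [-0.0496  0.2378 -0.4287] q [-0.0018  0.4582  0.4114  1.6089 -0.1972  1.1236  2.2334]
tool delta mm [-0.402  -0.4122 63.4056]
rotvec deg [ 0.2302 -0.3728 -0.6185] rad [ 0.004  -0.0065 -0.0108]
```

View pics/side3.png

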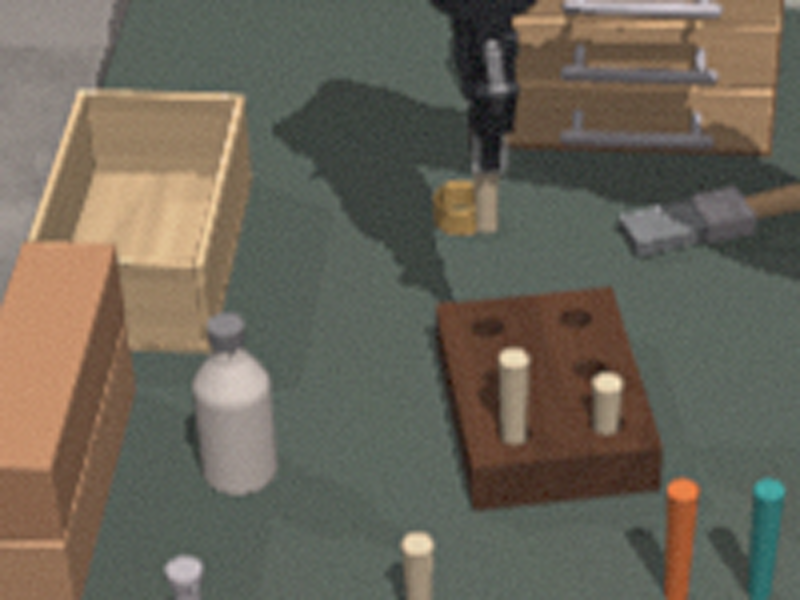

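View pics/top3.png

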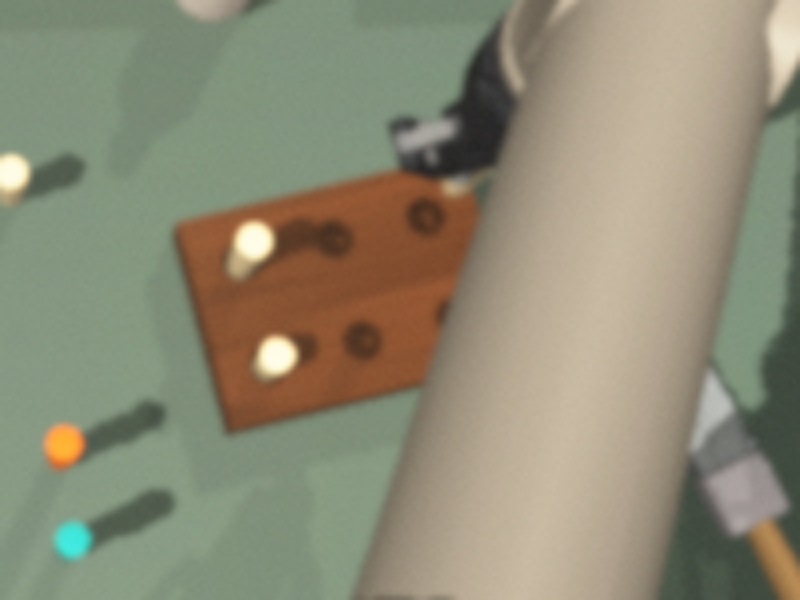

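drive_tool:
  commands:
    - {"claw": 0.1,"x": 0,"y": 0,"z": 0.015,"wx": 0.004,"wy": -0.006,"wz": -0.01}
    - {"claw": 0.1,"x": 0,"y": 0,"z": 0.02,"wx": 0,"wy": 0,"wz": 0}
    - {"claw": 0.1,"x": 0,"y": 0,"z": 0.02,"wx": 0,"wy": 0,"wz": 0}
    - {"claw": 0.1,"x": 0,"y": 0,"z": 0.012,"wx": 0,"wy": 0,"wz": 0}
    - {"claw": 0.1,"x": 0,"y": 0,"z": 0,"wx": 0,"wy": 0,"wz": 0}
    - {"claw": 0.1,"x": 0,"y": 0,"z": 0,"wx": 0,"wy": 0,"wz": 0}

```text
time_s: 6.3
eef_pos: [0.6011, -0.2266, 0.1155]
eef_rot: [[-0.977, -0.212, 0.001], [-0.212, 0.977, 0.001], [-0.001, 0.0, -1.0]]
contact_force: [0.7, -0.3, 0.4]
finger_gap: 0.0178
```

```bash
python3 - <<'E'
from h import *
go(.602,-.229,.065,102.3)
p=arm.observe()["eef_pos"]; q=[p[0],p[1],p[2]-.055]
print((proj("side",q)-[260,150])*6, (proj("side",[.602,-.229,.04])-[260,150])*6)
im=arm.get_image("side"); cv2.imwrite("pics/s4.png",cv2.resize(im[150:240,260:360,::-1],None,fx=6,fy=6,interpolation=cv2.INTER_CUBIC))
E
```

```text
t 6.3 pos [ 0.6011 -0.2266  0.1155] gap 0.0178 F [ 0.6526 -0.276   0.4205] q [ 0.0121  0.5169  0.3874  1.683  -0.2273  0.9853  2.2646]
tool delta mm [-0.2979 -2.6062 50.5249]
rotvec deg [ 0.027   0.0766 -0.0442] rad [ 0.0005  0.0013 -0.0008]
[250.2189 278.9621] [248.9197 309.8919]
```

View pics/s4.png

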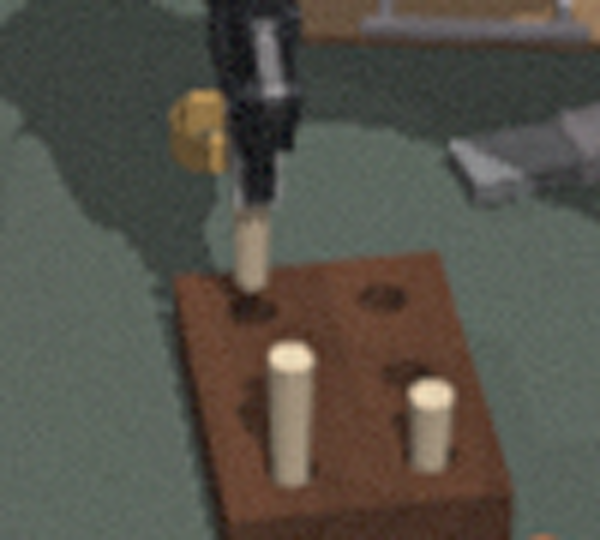

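drive_tool:
  commands:
    - {"claw": 0.1,"x": 0,"y": -0.0025,"z": 0.006,"wx": 0,"wy": 0,"wz": 0}
    - {"claw": 0.1,"x": 0,"y": 0,"z": 0.008,"wx": 0,"wy": 0,"wz": 0}
    - {"claw": 0.1,"x": 0,"y": 0,"z": 0.008,"wx": 0,"wy": 0,"wz": 0}
    - {"claw": 0.1,"x": 0,"y": 0,"z": 0,"wx": 0,"wy": 0,"wz": 0}

```text
time_s: 6.68
eef_pos: [0.604, -0.23, 0.0952]
eef_rot: [[-0.977, -0.212, 0.007], [-0.212, 0.977, -0.001], [-0.007, -0.002, -1.0]]
contact_force: [-0.1, 0.2, 1.0]
finger_gap: 0.0182
```

```bash
python3 - <<'E'
from h import *
go(.602,-.229,.065,102.3)
im=arm.get_image("side"); cv2.imwrite("pics/s5.png",cv2.resize(im[150:240,260:360,::-1],None,fx=6,fy=6,interpolation=cv2.INTER_CUBIC))
E
```

```text
t 6.68 pos [ 0.604  -0.23    0.0952] gap 0.0182 F [-0.0521  0.1836  0.952 ] q [ 0.0232  0.5425  0.3788  1.6933 -0.24    0.9444  2.2776]
tool delta mm [ 1.9677  1.4577 30.229 ]
rotvec deg [-0.1382  0.394  -0.0428] rad [-0.0024  0.0069 -0.0007]
```

View pics/s5.png

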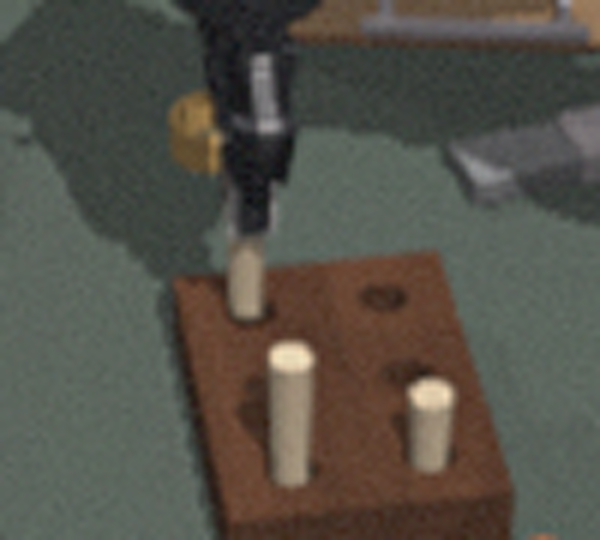

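drive_tool:
  commands:
    - {"claw": 0.1,"x": 0.0025,"y": 0.0012,"z": 0.002,"wx": -0.002,"wy": 0.007,"wz": 0}
    - {"claw": 0.1,"x": 0,"y": 0,"z": 0.006,"wx": 0,"wy": 0,"wz": 0}
    - {"claw": 0.1,"x": 0,"y": 0,"z": 0.006,"wx": 0,"wy": 0,"wz": 0}
    - {"claw": 0.1,"x": 0,"y": 0,"z": 0.004,"wx": 0,"wy": 0,"wz": 0}
    - {"claw": 0.1,"x": 0,"y": 0,"z": 0,"wx": 0,"wy": 0,"wz": 0}

```text
time_s: 7.15
eef_pos: [0.6021, -0.2298, 0.0769]
eef_rot: [[-0.977, -0.212, 0.002], [-0.212, 0.977, -0.001], [-0.001, -0.001, -1.0]]
contact_force: [-0.6, -0.6, -0.4]
finger_gap: 0.0181
```

```bash
python3 - <<'E'
from h import *
go(.602,-.229,.065,102.3)
im=arm.get_image("side"); cv2.imwrite("pics/s6.png",cv2.resize(im[150:240,260:360,::-1],None,fx=6,fy=6,interpolation=cv2.INTER_CUBIC))
E
```

```text
t 7.15 pos [ 0.6021 -0.2298  0.0769] gap 0.0181 F [-0.5743 -0.5639 -0.3657] q [ 0.0277  0.5639  0.3725  1.7059 -0.247   0.9165  2.2832]
tool delta mm [-0.0412  0.7904 11.8856]
rotvec deg [-0.0807  0.0765 -0.0481] rad [-0.0014  0.0013 -0.0008]
```

View pics/s6.png

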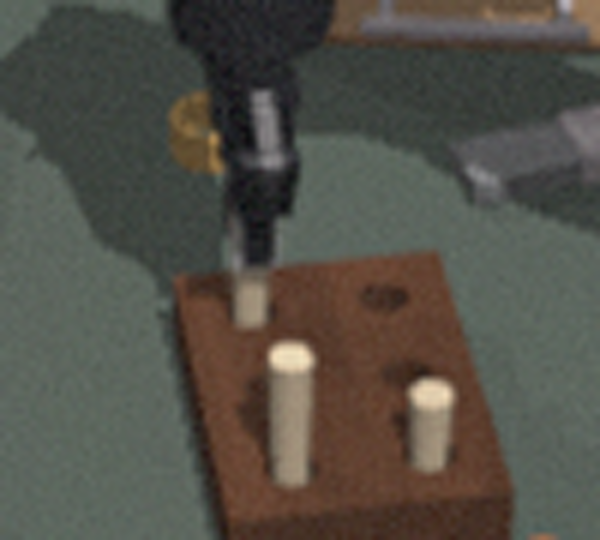

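The peg is entering the hole. I continue down until contact.

drive_tool:
  commands:
    - {"claw": 0.1,"x": 0,"y": 0,"z": 0.004,"wx": 0,"wy": 0,"wz": 0}
    - {"claw": 0.1,"x": 0,"y": 0,"z": 0.004,"wx": 0,"wy": 0,"wz": 0}
    - {"claw": 0.1,"x": 0,"y": 0,"z": 0.002,"wx": 0,"wy": 0,"wz": 0}
    - {"claw": 0.1,"x": 0,"y": 0,"z": 0,"wx": 0,"wy": 0,"wz": 0}

```text
time_s: 7.53
eef_pos: [0.6025, -0.2299, 0.0664]
eef_rot: [[-0.977, -0.212, 0.002], [-0.212, 0.977, -0.001], [-0.002, -0.002, -1.0]]
contact_force: [0.5, 0.0, -0.4]
finger_gap: 0.0179
```

```bash
python3 - <<'E'
from h import *
go(.602,-.229,.065,102.3)
E
```

```text
t 7.53 pos [ 0.6025 -0.2299  0.0664] gap 0.0179 F [ 0.5139  0.0115 -0.3914] q [ 0.0314  0.5767  0.3677  1.7118 -0.2529  0.8972  2.2877]
tool delta mm [0.3389 1.0263 1.4042]
rotvec deg [-0.1077  0.1204 -0.0465] rad [-0.0019  0.0021 -0.0008]
```

Release at about 1 mm above home; it drops in.

drive_tool:
  commands:
    - {"claw": 0.1,"x": 0,"y": 0.001,"z": 0.001,"wx": 0,"wy": 0,"wz": 0}
    - {"claw": 0.45,"x": 0,"y": 0,"z": 0,"wx": 0,"wy": 0,"wz": 0}
    - {"claw": 0.45,"x": 0,"y": 0,"z": 0,"wx": 0,"wy": 0,"wz": 0}
    - {"claw": 0.45,"x": 0,"y": 0,"z": 0,"wx": 0,"wy": 0,"wz": 0}
    - {"claw": 0.45,"x": 0,"y": 0,"z": -0.015,"wx": 0,"wy": 0,"wz": 0}
    - {"claw": 0.45,"x": 0,"y": 0,"z": -0.02,"wx": 0,"wy": 0,"wz": 0}
    - {"claw": 0.45,"x": 0,"y": 0,"z": -0.03,"wx": 0,"wy": 0,"wz": 0}
    - {"claw": 0.45,"x": 0,"y": 0,"z": -0.03,"wx": 0,"wy": 0,"wz": 0}

```text
time_s: 8.2
eef_pos: [0.5974, -0.2266, 0.156]
eef_rot: [[-0.977, -0.212, -0.012], [-0.212, 0.977, 0.003], [0.011, 0.005, -1.0]]
contact_force: [0.4, -0.3, 0.4]
finger_gap: 0.0387
```

```bash
python3 - <<'E'
from h import *
go(.631,.0215,.18,102.3)
im=arm.get_image("side"); cv2.imwrite("pics/s7.png",cv2.resize(im[150:240,260:360,::-1],None,fx=6,fy=6,interpolation=cv2.INTER_CUBIC))
E
```

```text
t 8.2 pos [ 0.5974 -0.2266  0.156 ] gap 0.0387 F [ 0.3561 -0.3124  0.4007] q [ 0.0006  0.4774  0.4037  1.6454 -0.2047  1.0737  2.249 ]
tool delta mm [-85.2781 235.3879 -23.7364]
rotvec deg [ 0.3043 -0.6552 -0.0415] rad [ 0.0053 -0.0114 -0.0007]
```

View pics/s7.png

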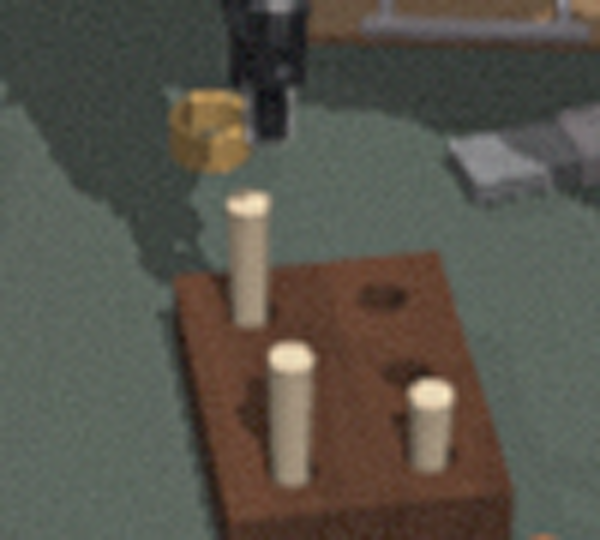

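drive_tool:
  commands:
    - {"claw": 0.5,"x": -0.006,"y": 0.016,"z": -0.01,"wx": 0.003,"wy": -0.011,"wz": 0}
    - {"claw": 0.5,"x": -0.011,"y": 0.03,"z": -0.01,"wx": 0,"wy": 0,"wz": 0}
    - {"claw": 0.5,"x": -0.013,"y": 0.036,"z": -0.003,"wx": 0,"wy": 0,"wz": 0}
    - {"claw": 0.5,"x": -0.013,"y": 0.036,"z": 0,"wx": 0,"wy": 0,"wz": 0}
    - {"claw": 0.5,"x": -0.013,"y": 0.036,"z": 0,"wx": 0,"wy": 0,"wz": 0}
    - {"claw": 0.5,"x": -0.013,"y": 0.036,"z": 0,"wx": 0,"wy": 0,"wz": 0}
    - {"claw": 0.5,"x": -0.01,"y": 0.028,"z": 0,"wx": 0,"wy": 0,"wz": 0}
    - {"claw": 0.5,"x": -0.004,"y": 0.012,"z": 0,"wx": 0,"wy": 0,"wz": 0}

```text
time_s: 8.92
eef_pos: [0.639, 0.0131, 0.1943]
eef_rot: [[-0.98, -0.196, 0.027], [-0.196, 0.981, -0.007], [-0.025, -0.012, -1.0]]
contact_force: [0.1, 0.6, 0.5]
finger_gap: 0.0429
```

```bash
python3 - <<'E'
from h import *
go(.631,.0215,.11,102.3)
print((proj("side",[.602,-.229,.105])-[260,150])*6)
E
```

```text
t 8.92 pos [0.639  0.0131 0.1943] gap 0.0429 F [0.097  0.5705 0.4867] q [-0.3607  0.4115  0.3584  1.6388 -0.1498  1.092   1.8037]
tool delta mm [ 8.3582 10.7979 83.9473]
rotvec deg [-0.7161  1.4546 -1.0014] rad [-0.0125  0.0254 -0.0175]
[247.9126 199.6864]
```

The long peg is home: its top is seen at crop (249,201), predicted (248,200). Now I align over the short peg.

drive_tool:
  commands:
    - {"claw": 0.5,"x": 0.006,"y": 0.007,"z": 0.015,"wx": -0.012,"wy": 0.025,"wz": -0.017}
    - {"claw": 0.5,"x": 0,"y": 0,"z": 0.025,"wx": 0,"wy": 0,"wz": 0}
    - {"claw": 0.5,"x": 0,"y": 0,"z": 0.025,"wx": 0,"wy": 0,"wz": 0}
    - {"claw": 0.5,"x": 0,"y": 0,"z": 0.01,"wx": 0,"wy": 0,"wz": 0}
    - {"claw": 0.5,"x": 0,"y": 0,"z": 0,"wx": 0,"wy": 0,"wz": 0}

```text
time_s: 9.33
eef_pos: [0.6311, 0.0185, 0.1146]
eef_rot: [[-0.976, -0.219, -0.003], [-0.219, 0.976, -0.001], [0.003, 0.0, -1.0]]
contact_force: [0.5, 0.4, 0.3]
finger_gap: 0.0429
```

```bash
python3 - <<'E'
from h import *
go(.631,.0215,.035,102.3)
E
```

```text
t 9.33 pos [0.6311 0.0185 0.1146] gap 0.0429 F [0.5188 0.3984 0.3399] q [-0.3411  0.4935  0.3292  1.7075 -0.1856  0.9743  1.8487]
tool delta mm [-0.845   2.9814 79.6332]
rotvec deg [ 0.0028 -0.1748  0.3731] rad [ 0.     -0.0031  0.0065]
```

drive_tool:
  commands:
    - {"claw": 0.5,"x": -0.001,"y": 0.003,"z": 0.01,"wx": 0,"wy": -0.003,"wz": 0.006}
    - {"claw": 0.5,"x": 0,"y": 0,"z": 0.015,"wx": 0,"wy": 0,"wz": 0}
    - {"claw": 0.5,"x": 0,"y": 0,"z": 0.01,"wx": 0,"wy": 0,"wz": 0}
    - {"claw": 0.5,"x": 0,"y": 0,"z": 0,"wx": 0,"wy": 0,"wz": 0}
    - {"claw": 0.5,"x": 0,"y": 0,"z": 0,"wx": 0,"wy": 0,"wz": 0}

```text
time_s: 9.75
eef_pos: [0.6317, 0.0145, 0.0785]
eef_rot: [[-0.979, -0.204, 0.001], [-0.204, 0.979, -0.003], [-0.0, -0.003, -1.0]]
contact_force: [0.6, 0.3, -0.6]
finger_gap: 0.0425
```

```bash
python3 - <<'E'
from h import *
go(.631,.0215,.035,102.3)
im=arm.get_image("side"); cv2.imwrite("pics/s8.png",cv2.resize(im[180:290,220:350,::-1],None,fx=5,fy=5,interpolation=cv2.INTER_CUBIC))
E
```

```text
t 9.75 pos [0.6317 0.0145 0.0785] gap 0.0425 F [ 0.5801  0.3084 -0.6153] q [-0.3299  0.535   0.3218  1.7352 -0.2031  0.9036  1.8523]
tool delta mm [-0.7053  7.1126 43.5214]
rotvec deg [-0.166   0.0108 -0.5201] rad [-0.0029  0.0002 -0.0091]
```

View pics/s8.png

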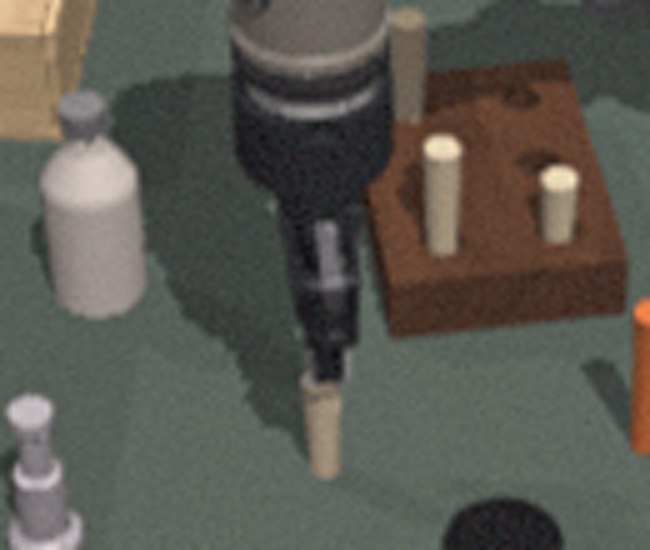

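drive_tool:
  commands:
    - {"claw": 0.5,"x": -0.0005,"y": 0.007,"z": 0,"wx": -0.003,"wy": 0,"wz": -0.009}
    - {"claw": 0.5,"x": 0,"y": 0,"z": 0,"wx": 0,"wy": 0,"wz": 0}
    - {"claw": 0.5,"x": 0,"y": 0,"z": 0,"wx": 0,"wy": 0,"wz": 0}

```text
time_s: 10.05
eef_pos: [0.6323, 0.0219, 0.0809]
eef_rot: [[-0.977, -0.213, 0.004], [-0.213, 0.977, 0.001], [-0.004, 0.0, -1.0]]
contact_force: [0.0, 0.2, 0.6]
finger_gap: 0.0427
```

```bash
python3 - <<'E'
from h import *
go(.631,.0215,.035,102.3)
E
```

```text
t 10.05 pos [0.6323 0.0219 0.0809] gap 0.0427 F [0.0047 0.221  0.6046] q [-0.3369  0.5309  0.3176  1.7344 -0.2034  0.9045  1.8514]
tool delta mm [ 1.4913 -0.1017 45.9278]
rotvec deg [0.0036 0.2311 0.0182] rad [0.0001 0.004  0.0003]
```

drive_tool:
  commands:
    - {"claw": 0.5,"x": 0.001,"y": 0,"z": 0.01,"wx": 0,"wy": 0.004,"wz": 0}
    - {"claw": 0.5,"x": 0,"y": 0,"z": 0.012,"wx": 0,"wy": 0,"wz": 0}
    - {"claw": 0.5,"x": 0,"y": 0,"z": 0.012,"wx": 0,"wy": 0,"wz": 0}
    - {"claw": 0.5,"x": 0,"y": 0,"z": 0.008,"wx": 0,"wy": 0,"wz": 0}
    - {"claw": 0.5,"x": 0,"y": 0,"z": 0,"wx": 0,"wy": 0,"wz": 0}

```text
time_s: 10.47
eef_pos: [0.6321, 0.0229, 0.0359]
eef_rot: [[-0.977, -0.215, 0.002], [-0.215, 0.977, 0.001], [-0.002, 0.0, -1.0]]
contact_force: [-1.2, 1.1, -0.4]
finger_gap: 0.0428
```

```bash
python3 - <<'E'
from h import *
go(.631,.0215,.035,102.3)
E
```

```text
t 10.47 pos [0.6321 0.0229 0.0359] gap 0.0428 F [-1.2482  1.0691 -0.3638] q [-0.3232  0.5883  0.2984  1.7585 -0.2248  0.826   1.8681]
tool delta mm [ 1.3269 -1.1083  0.9158]
rotvec deg [0.024  0.1284 0.1113] rad [0.0004 0.0022 0.0019]
```

drive_tool:
  commands:
    - {"claw": 0.5,"x": 0.001,"y": -0.001,"z": 0.001,"wx": 0,"wy": 0.002,"wz": 0}
    - {"claw": 0.1,"x": 0,"y": 0,"z": 0,"wx": 0,"wy": 0,"wz": 0}
    - {"claw": 0.1,"x": 0,"y": 0,"z": 0,"wx": 0,"wy": 0,"wz": 0}
    - {"claw": 0.1,"x": 0,"y": 0,"z": 0,"wx": 0,"wy": 0,"wz": 0}
    - {"claw": 0.1,"x": 0,"y": 0,"z": 0,"wx": 0,"wy": 0,"wz": 0}
    - {"claw": 0.1,"x": 0,"y": 0,"z": 0,"wx": 0,"wy": 0,"wz": 0}

```text
time_s: 10.97
eef_pos: [0.6309, 0.0209, 0.0338]
eef_rot: [[-0.977, -0.214, -0.002], [-0.214, 0.977, -0.0], [0.002, 0.0, -1.0]]
contact_force: [0.9, 0.0, -0.6]
finger_gap: 0.0182
```

drive_tool:
  commands:
    - {"claw": 0.1,"x": 0,"y": 0,"z": -0.01,"wx": 0,"wy": 0,"wz": 0}
    - {"claw": 0.1,"x": 0,"y": 0,"z": -0.025,"wx": 0,"wy": 0,"wz": 0}
    - {"claw": 0.1,"x": 0,"y": 0,"z": -0.03,"wx": 0,"wy": 0,"wz": 0}
    - {"claw": 0.1,"x": 0,"y": 0,"z": -0.03,"wx": 0,"wy": 0,"wz": 0}
    - {"claw": 0.1,"x": 0,"y": 0,"z": -0.03,"wx": 0,"wy": 0,"wz": 0}
    - {"claw": 0.1,"x": 0,"y": 0,"z": -0.02,"wx": 0,"wy": 0,"wz": 0}
    - {"claw": 0.1,"x": 0,"y": 0,"z": 0,"wx": 0,"wy": 0,"wz": 0}

```text
time_s: 11.55
eef_pos: [0.6304, 0.0206, 0.1889]
eef_rot: [[-0.977, -0.213, -0.002], [-0.213, 0.977, -0.0], [0.002, 0.0, -1.0]]
contact_force: [0.6, 0.9, 1.0]
finger_gap: 0.018
```

```bash
python3 - <<'E'
from h import *
go(.540,-.243,.19,102.3)
im=arm.get_image("side"); cv2.imwrite("pics/s9.png",cv2.resize(im[150:290,220:380,::-1],None,fx=4,fy=4,interpolation=cv2.INTER_CUBIC))
E
```

```text
t 11.55 pos [0.6304 0.0206 0.1889] gap 0.018 F [0.5775 0.9272 1.0149] q [-0.3635  0.4182  0.3525  1.6405 -0.1568  1.1131  1.8167]
tool delta mm [ 144.5272 -238.2205   -0.8051]
rotvec deg [ 0.0165 -0.1305  0.0237] rad [ 0.0003 -0.0023  0.0004]
```

View pics/s9.png

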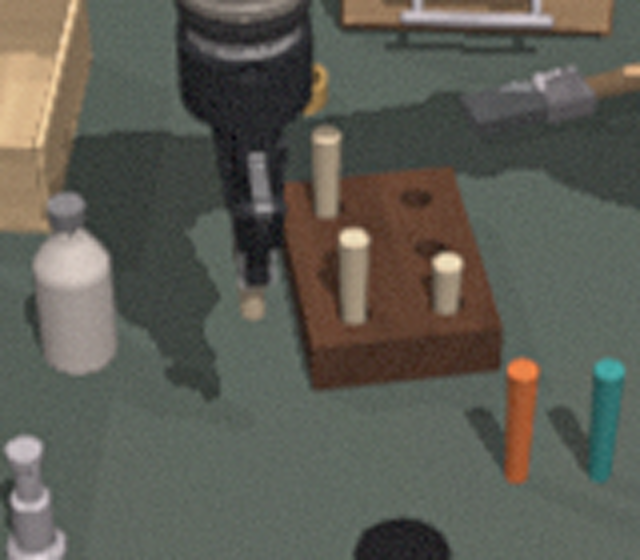

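drive_tool:
  commands:
    - {"claw": 0.1,"x": 0.01,"y": -0.015,"z": -0.002,"wx": 0,"wy": 0,"wz": 0}
    - {"claw": 0.1,"x": 0.017,"y": -0.028,"z": -0.002,"wx": 0,"wy": 0,"wz": 0}
    - {"claw": 0.1,"x": 0.02,"y": -0.033,"z": 0,"wx": 0,"wy": 0,"wz": 0}
    - {"claw": 0.1,"x": 0.02,"y": -0.033,"z": 0,"wx": 0,"wy": 0,"wz": 0}
    - {"claw": 0.1,"x": 0.02,"y": -0.033,"z": 0,"wx": 0,"wy": 0,"wz": 0}
    - {"claw": 0.1,"x": 0.02,"y": -0.033,"z": 0,"wx": 0,"wy": 0,"wz": 0}
    - {"claw": 0.1,"x": 0.017,"y": -0.028,"z": 0,"wx": 0,"wy": 0,"wz": 0}
    - {"claw": 0.1,"x": 0.01,"y": -0.016,"z": 0,"wx": 0,"wy": 0,"wz": 0}

```text
time_s: 12.27
eef_pos: [0.5345, -0.2291, 0.1836]
eef_rot: [[-0.974, -0.225, -0.019], [-0.226, 0.974, 0.004], [0.018, 0.008, -1.0]]
contact_force: [-1.2, -0.6, -0.0]
finger_gap: 0.018
```

```bash
python3 - <<'E'
from h import *
go(.5395,-.2427,.12,102.3)
E
```

```text
t 12.27 pos [ 0.5345 -0.2291  0.1836] gap 0.018 F [-1.2268 -0.6443 -0.0318] q [-0.0192  0.356   0.4427  1.7553 -0.1646  1.0872  2.2771]
tool delta mm [ -2.9594 -14.9175  63.4493]
rotvec deg [ 0.4444 -1.0397  0.7312] rad [ 0.0078 -0.0181  0.0128]
```

drive_tool:
  commands:
    - {"claw": 0.1,"x": -0.003,"y": -0.008,"z": 0,"wx": 0.008,"wy": -0.018,"wz": 0.012}
    - {"claw": 0.1,"x": 0,"y": -0.003,"z": 0.02,"wx": 0,"wy": 0,"wz": 0}
    - {"claw": 0.1,"x": 0,"y": 0,"z": 0.02,"wx": 0,"wy": 0,"wz": 0}
    - {"claw": 0.1,"x": 0,"y": 0,"z": 0,"wx": 0,"wy": 0,"wz": 0}
    - {"claw": 0.1,"x": 0,"y": 0,"z": 0,"wx": 0,"wy": 0,"wz": 0}

```text
time_s: 12.68
eef_pos: [0.5316, -0.2492, 0.1393]
eef_rot: [[-0.981, -0.195, -0.004], [-0.195, 0.981, -0.002], [0.005, -0.002, -1.0]]
contact_force: [0.8, -0.2, 0.2]
finger_gap: 0.0182
```

```bash
python3 - <<'E'
from h import *
go(.5395,-.2427,.1,102.3)
E
```

```text
t 12.68 pos [ 0.5316 -0.2492  0.1393] gap 0.0182 F [ 0.8162 -0.2066  0.1633] q [ 0.0198  0.4053  0.44    1.799  -0.1982  0.9844  2.3065]
tool delta mm [-9.1988  4.8471 39.2667]
rotvec deg [-0.0859 -0.2673 -1.0493] rad [-0.0015 -0.0047 -0.0183]
```

drive_tool:
  commands:
    - {"claw": 0.1,"x": -0.009,"y": 0.005,"z": 0,"wx": 0,"wy": -0.005,"wz": -0.018}
    - {"claw": 0.1,"x": 0,"y": 0,"z": 0.01,"wx": 0,"wy": 0,"wz": 0}
    - {"claw": 0.1,"x": 0,"y": 0,"z": 0.01,"wx": 0,"wy": 0,"wz": 0}
    - {"claw": 0.1,"x": 0,"y": 0,"z": 0,"wx": 0,"wy": 0,"wz": 0}
    - {"claw": 0.1,"x": 0,"y": 0,"z": 0,"wx": 0,"wy": 0,"wz": 0}

```text
time_s: 13.1
eef_pos: [0.543, -0.2383, 0.119]
eef_rot: [[-0.975, -0.22, 0.004], [-0.22, 0.975, -0.0], [-0.004, -0.001, -1.0]]
contact_force: [-0.0, -0.5, 0.4]
finger_gap: 0.0178
```

```bash
python3 - <<'E'
from h import *
go(.5395,-.2427,.08,102.3)
E
```

```text
t 13.1 pos [ 0.543  -0.2383  0.119 ] gap 0.0178 F [-0.0216 -0.4549  0.3721] q [ 0.0169  0.4335  0.42    1.8075 -0.2154  0.9412  2.322 ]
tool delta mm [ 4.5286 -3.4442 38.9576]
rotvec deg [-0.0633  0.2429  0.4171] rad [-0.0011  0.0042  0.0073]
```

drive_tool:
  commands:
    - {"claw": 0.1,"x": 0.0035,"y": -0.003,"z": 0,"wx": 0,"wy": 0.004,"wz": 0.006}
    - {"claw": 0.1,"x": 0,"y": 0,"z": 0,"wx": 0,"wy": 0,"wz": 0}
    - {"claw": 0.1,"x": 0,"y": 0,"z": 0.01,"wx": 0,"wy": 0,"wz": 0}
    - {"claw": 0.1,"x": 0,"y": 0,"z": 0.01,"wx": 0,"wy": 0,"wz": 0}
    - {"claw": 0.1,"x": 0,"y": 0,"z": 0,"wx": 0,"wy": 0,"wz": 0}

```text
time_s: 13.52
eef_pos: [0.5409, -0.2427, 0.0984]
eef_rot: [[-0.977, -0.214, 0.003], [-0.214, 0.977, -0.002], [-0.002, -0.002, -1.0]]
contact_force: [-0.5, 0.3, -0.6]
finger_gap: 0.0178
```

```bash
python3 - <<'E'
from h import *
go(.5395,-.2427,.08,102.3)
im=arm.get_image("side"); cv2.imwrite("pics/s10.png",cv2.resize(im[150:240,260:360,::-1],None,fx=6,fy=6,interpolation=cv2.INTER_CUBIC))
E
```

```text
t 13.52 pos [ 0.5409 -0.2427  0.0984] gap 0.0178 F [-0.5158  0.3312 -0.6432] q [ 0.0296  0.4595  0.414   1.8231 -0.2283  0.9027  2.3335]
tool delta mm [ 1.4049  0.3203 18.3994]
rotvec deg [-0.1411  0.1198  0.056 ] rad [-0.0025  0.0021  0.001 ]
```

View pics/s10.png

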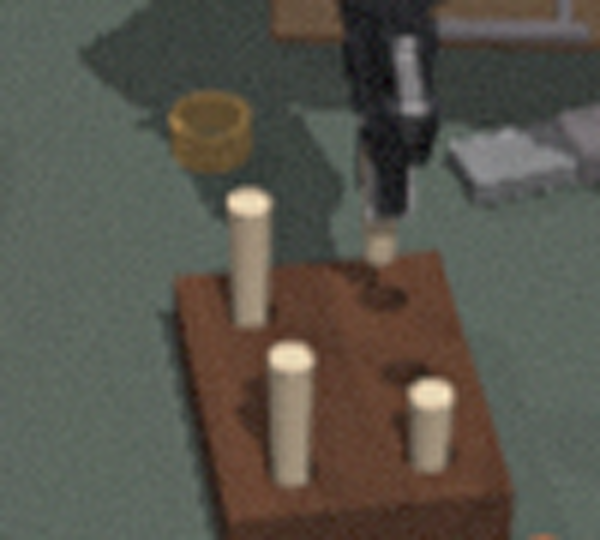

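drive_tool:
  commands:
    - {"claw": 0.1,"x": 0.0012,"y": 0,"z": 0.005,"wx": -0.002,"wy": 0.002,"wz": 0}
    - {"claw": 0.1,"x": 0,"y": 0,"z": 0.008,"wx": 0,"wy": 0,"wz": 0}
    - {"claw": 0.1,"x": 0,"y": 0,"z": 0.008,"wx": 0,"wy": 0,"wz": 0}
    - {"claw": 0.1,"x": 0,"y": 0,"z": 0.005,"wx": 0,"wy": 0,"wz": 0}
    - {"claw": 0.1,"x": 0,"y": 0,"z": 0,"wx": 0,"wy": 0,"wz": 0}

```text
time_s: 13.98
eef_pos: [0.5397, -0.2434, 0.0701]
eef_rot: [[-0.977, -0.213, 0.0], [-0.213, 0.977, -0.001], [-0.0, -0.001, -1.0]]
contact_force: [-0.5, 0.3, -0.7]
finger_gap: 0.0179
```

```bash
python3 - <<'E'
from h import *
go(.5395,-.2427,.046,102.3)
im=arm.get_image("side"); cv2.imwrite("pics/s11.png",cv2.resize(im[150:240,260:360,::-1],None,fx=6,fy=6,interpolation=cv2.INTER_CUBIC))
E
```

```text
t 13.98 pos [ 0.5397 -0.2434  0.0701] gap 0.0179 F [-0.5287  0.333  -0.6739] q [ 0.0441  0.4964  0.3999  1.8418 -0.2483  0.8519  2.3512]
tool delta mm [ 0.0779  0.7891 24.1029]
rotvec deg [-0.0376  0.0075  0.0272] rad [-0.0007  0.0001  0.0005]
```

View pics/s11.png

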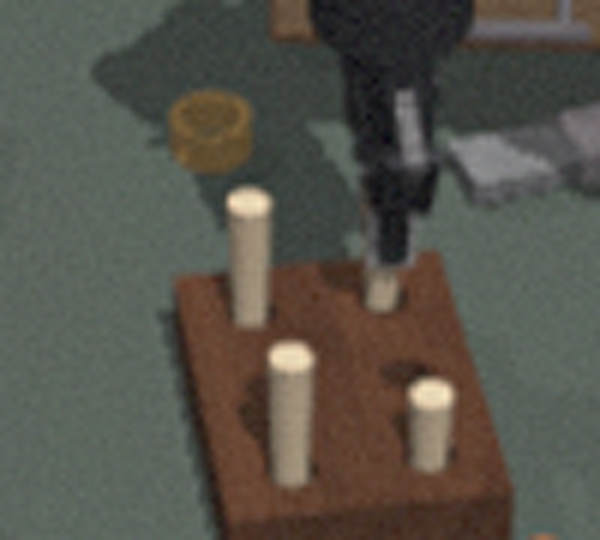

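Entering the hole. Continue down.

drive_tool:
  commands:
    - {"claw": 0.1,"x": 0,"y": 0.0005,"z": 0.005,"wx": 0,"wy": 0,"wz": 0}
    - {"claw": 0.1,"x": 0,"y": 0,"z": 0.006,"wx": 0,"wy": 0,"wz": 0}
    - {"claw": 0.1,"x": 0,"y": 0,"z": 0.005,"wx": 0,"wy": 0,"wz": 0}
    - {"claw": 0.1,"x": 0,"y": 0,"z": 0.004,"wx": 0,"wy": 0,"wz": 0}
    - {"claw": 0.1,"x": 0,"y": 0,"z": 0,"wx": 0,"wy": 0,"wz": 0}

```text
time_s: 14.45
eef_pos: [0.5404, -0.2431, 0.0489]
eef_rot: [[-0.977, -0.214, 0.002], [-0.214, 0.977, -0.001], [-0.001, -0.001, -1.0]]
contact_force: [0.3, 0.0, 0.1]
finger_gap: 0.0182
```

```bash
python3 - <<'E'
from h import *
go(.5395,-.2427,.046,102.3)
E
```

```text
t 14.45 pos [ 0.5404 -0.2431  0.0489] gap 0.0182 F [0.2908 0.0491 0.1042] q [ 0.0535  0.525   0.3876  1.8542 -0.264   0.8107  2.3629]
tool delta mm [0.757  0.5898 2.8888]
rotvec deg [-0.0813  0.0854  0.0375] rad [-0.0014  0.0015  0.0007]
```

drive_tool:
  commands:
    - {"claw": 0.1,"x": 0,"y": 0,"z": 0.003,"wx": 0,"wy": 0,"wz": 0}
    - {"claw": 0.1,"x": 0,"y": 0,"z": 0,"wx": 0,"wy": 0,"wz": 0}
    - {"claw": 0.45,"x": 0,"y": 0,"z": 0,"wx": 0,"wy": 0,"wz": 0}
    - {"claw": 0.45,"x": 0,"y": 0,"z": 0,"wx": 0,"wy": 0,"wz": 0}
    - {"claw": 0.45,"x": 0,"y": 0,"z": -0.002,"wx": 0,"wy": 0,"wz": 0}
    - {"claw": 0.45,"x": 0,"y": 0,"z": -0.015,"wx": 0,"wy": 0,"wz": 0}
    - {"claw": 0.45,"x": 0,"y": 0,"z": -0.025,"wx": 0,"wy": 0,"wz": 0}
    - {"claw": 0.45,"x": 0,"y": 0,"z": -0.035,"wx": 0,"wy": 0,"wz": 0}

```text
time_s: 15.12
eef_pos: [0.5353, -0.2407, 0.1182]
eef_rot: [[-0.977, -0.214, -0.013], [-0.214, 0.977, 0.003], [0.012, 0.006, -1.0]]
contact_force: [0.2, 0.7, -0.2]
finger_gap: 0.0386
```

drive_tool:
  commands:
    - {"claw": 0.45,"x": 0,"y": 0,"z": -0.035,"wx": 0,"wy": 0,"wz": 0}
    - {"claw": 0.45,"x": 0,"y": 0,"z": -0.035,"wx": 0,"wy": 0,"wz": 0}
    - {"claw": 0.45,"x": 0,"y": 0,"z": -0.02,"wx": 0,"wy": 0,"wz": 0}

```text
time_s: 15.37
eef_pos: [0.5364, -0.2416, 0.2148]
eef_rot: [[-0.977, -0.213, -0.01], [-0.213, 0.977, 0.002], [0.01, 0.004, -1.0]]
contact_force: [1.0, -0.8, 1.1]
finger_gap: 0.0384
```

```bash
python3 - <<'E'
from h import *
go(.593,.307,.22,90)
print((proj("side",[.5395,-.2427,.075])-[260,150])*6)
im=arm.get_image("side"); cv2.imwrite("pics/s12.png",cv2.resize(im[150:240,260:360,::-1],None,fx=6,fy=6,interpolation=cv2.INTER_CUBIC))
E
```

```text
t 15.37 pos [ 0.5364 -0.2416  0.2148] gap 0.0384 F [ 1.0246 -0.8004  1.1119] q [-0.0115  0.3347  0.4584  1.711  -0.1581  1.1435  2.2774]
tool delta mm [-172.0183  523.9897   -4.4554]
rotvec deg [ 0.1969 -0.57   12.2872] rad [ 0.0034 -0.0099  0.2145]
[382.5117 237.8133]
```

View pics/s12.png

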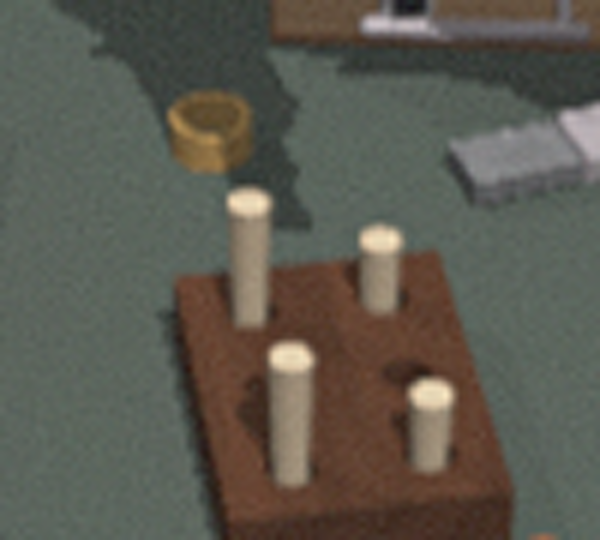

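Short peg home: top seen at (381,240), predicted (382.5,238). Both pegs stand correctly, so on to the trial peg.

drive_tool:
  commands:
    - {"claw": 0.6,"x": -0.006,"y": 0.018,"z": -0.003,"wx": 0.003,"wy": -0.01,"wz": 0}
    - {"claw": 0.6,"x": -0.01,"y": 0.03,"z": 0,"wx": 0,"wy": 0,"wz": 0}
    - {"claw": 0.6,"x": -0.012,"y": 0.037,"z": 0,"wx": 0,"wy": 0,"wz": 0}
    - {"claw": 0.6,"x": -0.012,"y": 0.037,"z": 0,"wx": 0,"wy": 0,"wz": 0}
    - {"claw": 0.6,"x": -0.012,"y": 0.037,"z": 0,"wx": 0,"wy": 0,"wz": 0}
    - {"claw": 0.6,"x": -0.012,"y": 0.037,"z": 0,"wx": 0,"wy": 0,"wz": 0}
    - {"claw": 0.6,"x": -0.012,"y": 0.037,"z": 0,"wx": 0,"wy": 0,"wz": 0}
    - {"claw": 0.6,"x": -0.012,"y": 0.037,"z": 0,"wx": 0,"wy": 0,"wz": 0}

```text
time_s: 16.08
eef_pos: [0.571, 0.034, 0.2281]
eef_rot: [[-0.982, -0.186, 0.022], [-0.186, 0.982, -0.01], [-0.02, -0.014, -1.0]]
contact_force: [1.6, -0.6, 0.7]
finger_gap: 0.0513
```

```bash
python3 - <<'E'
from h import *
go(.593,.307,.22,90)
E
```

```text
t 16.08 pos [0.571  0.034  0.2281] gap 0.0513 F [ 1.5679 -0.6106  0.7112] q [-0.4201  0.2597  0.3365  1.7561 -0.0812  1.1196  1.6979]
tool delta mm [-72.3976 264.2484   5.9393]
rotvec deg [-0.6743  1.2327 10.7418] rad [-0.0118  0.0215  0.1875]
```

drive_tool:
  commands:
    - {"claw": 0.6,"x": -0.01,"y": 0.036,"z": 0,"wx": -0.01,"wy": 0.01,"wz": 0}
    - {"claw": 0.6,"x": -0.01,"y": 0.036,"z": 0,"wx": 0,"wy": 0.01,"wz": 0}
    - {"claw": 0.6,"x": -0.01,"y": 0.036,"z": 0,"wx": 0,"wy": 0,"wz": 0}
    - {"claw": 0.6,"x": -0.01,"y": 0.036,"z": 0,"wx": 0,"wy": 0,"wz": 0}
    - {"claw": 0.6,"x": -0.01,"y": 0.036,"z": 0,"wx": 0,"wy": 0,"wz": 0}
    - {"claw": 0.6,"x": -0.008,"y": 0.03,"z": 0,"wx": 0,"wy": 0,"wz": 0.09}
    - {"claw": 0.6,"x": -0.004,"y": 0.015,"z": 0,"wx": 0,"wy": 0,"wz": 0.09}
    - {"claw": 0.6,"x": 0,"y": 0,"z": 0,"wx": 0,"wy": 0,"wz": 0}

```text
time_s: 16.75
eef_pos: [0.5877, 0.291, 0.228]
eef_rot: [[-1.0, -0.015, 0.002], [-0.015, 1.0, 0.005], [-0.002, 0.005, -1.0]]
contact_force: [-0.6, 0.7, 0.5]
finger_gap: 0.0513
```

```bash
python3 - <<'E'
from h import *
go(.5935,.307,.17,90)
E
```

```text
t 16.75 pos [0.5877 0.291  0.228 ] gap 0.0513 F [-0.6238  0.7034  0.4636] q [-0.7125  0.4194  0.2614  1.5337 -0.1172  1.1996  1.1548]
tool delta mm [-5.9082 15.5848 58.1115]
rotvec deg [0.2946 0.1052 0.8324] rad [0.0051 0.0018 0.0145]
```

drive_tool:
  commands:
    - {"claw": 0.6,"x": -0.005,"y": 0.012,"z": 0,"wx": 0.005,"wy": 0.002,"wz": 0.014}
    - {"claw": 0.6,"x": 0,"y": 0,"z": 0.015,"wx": 0,"wy": 0,"wz": 0}
    - {"claw": 0.6,"x": 0,"y": 0,"z": 0.02,"wx": 0,"wy": 0,"wz": 0}
    - {"claw": 0.6,"x": 0,"y": 0,"z": 0.015,"wx": 0,"wy": 0,"wz": 0}
    - {"claw": 0.6,"x": 0,"y": 0,"z": 0,"wx": 0,"wy": 0,"wz": 0}
    - {"claw": 0.6,"x": 0,"y": 0,"z": 0,"wx": 0,"wy": 0,"wz": 0}

```text
time_s: 17.25
eef_pos: [0.5936, 0.2976, 0.1778]
eef_rot: [[-1.0, -0.01, 0.002], [-0.01, 1.0, -0.004], [-0.002, -0.004, -1.0]]
contact_force: [-0.1, 0.2, 0.3]
finger_gap: 0.0513
```

```bash
python3 - <<'E'
from h import *
go(.5935,.307,.084,90)
im=arm.get_image("side"); cv2.imwrite("pics/s13.png",cv2.resize(im[220:390,170:390,::-1],None,fx=3.5,fy=3.5,interpolation=cv2.INTER_CUBIC))
E
```

```text
t 17.25 pos [0.5936 0.2976 0.1778] gap 0.0513 F [-0.1307  0.1999  0.3274] q [-0.7132  0.4755  0.2548  1.5658 -0.1242  1.1165  1.1499]
tool delta mm [ 0.2102  9.7549 93.7434]
rotvec deg [-0.2061  0.1111  0.576 ] rad [-0.0036  0.0019  0.0101]
```

View pics/s13.png

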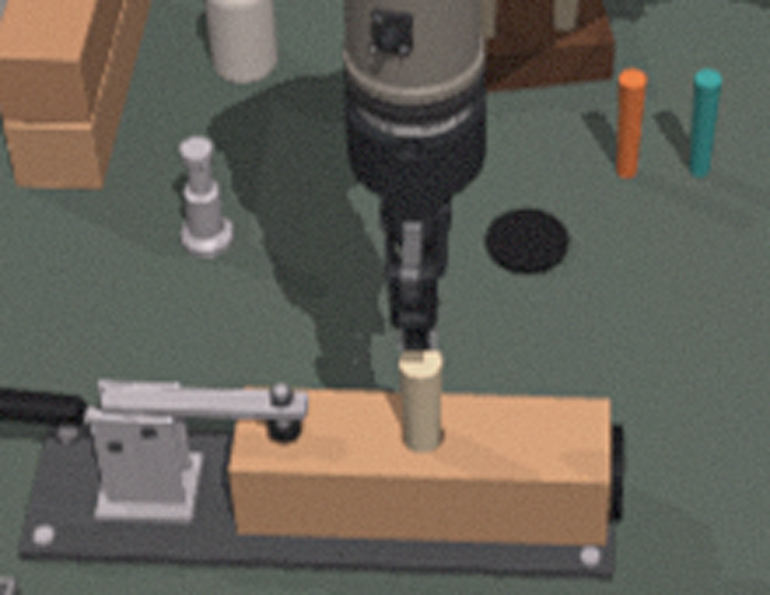

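drive_tool:
  commands:
    - {"claw": 0.6,"x": 0,"y": 0.009,"z": 0,"wx": -0.003,"wy": 0.002,"wz": 0.008}
    - {"claw": 0.6,"x": 0,"y": 0,"z": 0,"wx": 0,"wy": 0,"wz": 0}
    - {"claw": 0.6,"x": 0,"y": 0,"z": 0,"wx": 0,"wy": 0,"wz": 0}

```text
time_s: 17.55
eef_pos: [0.5953, 0.3054, 0.1808]
eef_rot: [[-1.0, 0.001, 0.003], [0.001, 1.0, 0.001], [-0.003, 0.001, -1.0]]
contact_force: [0.2, 0.3, 0.0]
finger_gap: 0.0514
```

```bash
python3 - <<'E'
from h import *
go(.5935,.307,.084,90)
E
```

```text
t 17.55 pos [0.5953 0.3054 0.1808] gap 0.0514 F [0.193  0.2964 0.0279] q [-0.7192  0.4799  0.2547  1.552  -0.1285  1.123   1.1333]
tool delta mm [ 2.1178  1.568  96.8333]
rotvec deg [ 0.046   0.1855 -0.0467] rad [ 0.0008  0.0032 -0.0008]
```

drive_tool:
  commands:
    - {"claw": 0.6,"x": 0.002,"y": 0.0015,"z": 0.01,"wx": 0,"wy": 0.003,"wz": 0}
    - {"claw": 0.6,"x": 0,"y": 0,"z": 0.015,"wx": 0,"wy": 0,"wz": 0}
    - {"claw": 0.6,"x": 0,"y": 0,"z": 0.015,"wx": 0,"wy": 0,"wz": 0}
    - {"claw": 0.6,"x": 0,"y": 0,"z": 0.015,"wx": 0,"wy": 0,"wz": 0}
    - {"claw": 0.6,"x": 0,"y": 0,"z": 0.01,"wx": 0,"wy": 0,"wz": 0}
    - {"claw": 0.6,"x": 0,"y": 0,"z": 0,"wx": 0,"wy": 0,"wz": 0}

```text
time_s: 18.05
eef_pos: [0.5949, 0.3095, 0.1153]
eef_rot: [[-1.0, -0.002, 0.006], [-0.002, 1.0, 0.005], [-0.006, 0.005, -1.0]]
contact_force: [-0.4, -0.2, 0.2]
finger_gap: 0.0513
```

```bash
python3 - <<'E'
from h import *
go(.5935,.307,.084,90)
E
```

```text
t 18.05 pos [0.5949 0.3095 0.1153] gap 0.0513 F [-0.3812 -0.1927  0.2068] q [-0.7122  0.5409  0.2387  1.6118 -0.1476  0.9986  1.1452]
tool delta mm [ 1.5831 -2.6908 31.3231]
rotvec deg [0.3097 0.3384 0.0892] rad [0.0054 0.0059 0.0016]
```

drive_tool:
  commands:
    - {"claw": 0.6,"x": 0.0015,"y": -0.0025,"z": 0.006,"wx": 0.005,"wy": 0.006,"wz": 0}
    - {"claw": 0.6,"x": 0,"y": 0,"z": 0.01,"wx": 0,"wy": 0,"wz": 0}
    - {"claw": 0.6,"x": 0,"y": 0,"z": 0.008,"wx": 0,"wy": 0,"wz": 0}
    - {"claw": 0.6,"x": 0,"y": 0,"z": 0.005,"wx": 0,"wy": 0,"wz": 0}
    - {"claw": 0.6,"x": 0,"y": 0,"z": 0,"wx": 0,"wy": 0,"wz": 0}
    - {"claw": 0.6,"x": 0,"y": 0,"z": 0,"wx": 0,"wy": 0,"wz": 0}

```text
time_s: 18.55
eef_pos: [0.594, 0.3073, 0.0844]
eef_rot: [[-1.0, -0.002, 0.001], [-0.002, 1.0, 0.001], [-0.001, 0.001, -1.0]]
contact_force: [-0.5, -0.9, -0.7]
finger_gap: 0.0507
```

```bash
python3 - <<'E'
from h import *
go(.5935,.307,.084,90)
E
```

```text
t 18.55 pos [0.594  0.3073 0.0844] gap 0.0507 F [-0.5055 -0.9136 -0.7339] q [-0.706   0.575   0.2323  1.6329 -0.1548  0.9507  1.153 ]
tool delta mm [ 0.5181 -0.3464  0.4122]
rotvec deg [0.0426 0.0462 0.1117] rad [0.0007 0.0008 0.0019]
```

drive_tool:
  commands:
    - {"claw": 0.1,"x": 0.0005,"y": 0,"z": 0,"wx": 0,"wy": 0,"wz": 0}
    - {"claw": 0.1,"x": 0,"y": 0,"z": 0,"wx": 0,"wy": 0,"wz": 0}
    - {"claw": 0.1,"x": 0,"y": 0,"z": 0,"wx": 0,"wy": 0,"wz": 0}
    - {"claw": 0.1,"x": 0,"y": 0,"z": 0,"wx": 0,"wy": 0,"wz": 0}
    - {"claw": 0.1,"x": 0,"y": 0,"z": 0,"wx": 0,"wy": 0,"wz": 0}
    - {"claw": 0.1,"x": 0,"y": 0,"z": 0,"wx": 0,"wy": 0,"wz": 0}
  grip_force: 70

```text
time_s: 19.05
eef_pos: [0.5945, 0.3078, 0.0862]
eef_rot: [[-1.0, -0.002, 0.003], [-0.002, 1.0, 0.002], [-0.003, 0.002, -1.0]]
contact_force: [-0.2, -0.4, -0.1]
finger_gap: 0.0226
```

```bash
python3 - <<'E'
from h import *
go(.5935,.307,.2,90)
E
```

```text
t 19.05 pos [0.5945 0.3078 0.0862] gap 0.0226 F [-0.1932 -0.3955 -0.1125] q [-0.7065  0.5725  0.2326  1.6326 -0.1545  0.9503  1.1525]
tool delta mm [   0.6546   -0.5691 -113.8407]
rotvec deg [0.1315 0.1969 0.1068] rad [0.0023 0.0034 0.0019]
```

drive_tool:
  commands:
    - {"claw": 0.1,"x": 0,"y": 0,"z": -0.006,"wx": 0,"wy": 0,"wz": 0}
    - {"claw": 0.1,"x": 0,"y": 0,"z": -0.01,"wx": 0,"wy": 0,"wz": 0}
    - {"claw": 0.1,"x": 0,"y": 0,"z": -0.012,"wx": 0,"wy": 0,"wz": 0}
    - {"claw": 0.1,"x": 0,"y": 0,"z": -0.012,"wx": 0,"wy": 0,"wz": 0}
    - {"claw": 0.1,"x": 0,"y": 0,"z": -0.012,"wx": 0,"wy": 0,"wz": 0}
    - {"claw": 0.1,"x": 0,"y": 0,"z": -0.012,"wx": 0,"wy": 0,"wz": 0}
    - {"claw": 0.1,"x": 0,"y": 0,"z": -0.012,"wx": 0,"wy": 0,"wz": 0}
    - {"claw": 0.1,"x": 0,"y": 0,"z": -0.012,"wx": 0,"wy": 0,"wz": 0}

```text
time_s: 19.72
eef_pos: [0.5936, 0.3073, 0.1826]
eef_rot: [[-1.0, -0.002, 0.002], [-0.002, 1.0, 0.002], [-0.002, 0.002, -1.0]]
contact_force: [-0.3, -0.5, -0.4]
finger_gap: 0.022
```

drive_tool:
  commands:
    - {"claw": 0.1,"x": 0,"y": 0,"z": -0.025,"wx": 0,"wy": 0,"wz": 0}
    - {"claw": 0.1,"x": 0,"y": 0,"z": -0.03,"wx": 0,"wy": 0,"wz": 0}
    - {"claw": 0.1,"x": 0,"y": 0,"z": -0.03,"wx": 0,"wy": 0,"wz": 0}
    - {"claw": 0.1,"x": 0,"y": 0,"z": -0.03,"wx": 0,"wy": 0,"wz": 0}
    - {"claw": 0.1,"x": 0,"y": 0,"z": -0.03,"wx": 0,"wy": 0,"wz": 0}
    - {"claw": 0.1,"x": 0,"y": 0,"z": -0.03,"wx": 0,"wy": 0,"wz": 0}
    - {"claw": 0.1,"x": 0,"y": 0,"z": -0.02,"wx": 0,"wy": 0,"wz": 0}
    - {"claw": 0.1,"x": 0,"y": 0,"z": 0,"wx": 0,"wy": 0,"wz": 0}

```text
time_s: 20.38
eef_pos: [0.5921, 0.3054, 0.3983]
eef_rot: [[-1.0, -0.001, 0.009], [-0.001, 1.0, 0.006], [-0.009, 0.006, -1.0]]
contact_force: [0.1, 0.0, 0.5]
finger_gap: 0.0222
```

```bash
python3 - <<'E'
from h import *
go(.5935,.307,.38,90)
im=arm.get_image("side"); cv2.imwrite("pics/s14.png",im[:,:,::-1])
E
```

```text
t 20.38 pos [0.5921 0.3054 0.3983] gap 0.0222 F [0.0671 0.0152 0.4555] q [-0.7301  0.37    0.2812  1.237  -0.1015  1.5372  1.1069]
tool delta mm [-1.2654  1.4601 18.3153]
rotvec deg [0.3235 0.5277 0.042 ] rad [0.0056 0.0092 0.0007]
```

View pics/s14.png

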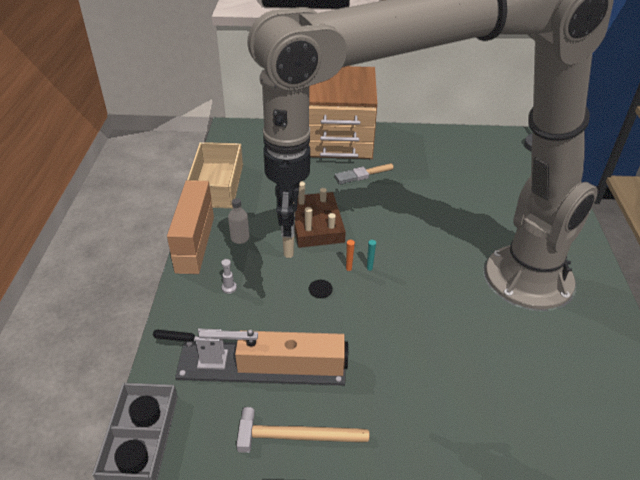

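The peg is clear of the head at (289,245) and held upright. Next I tilt it level by rolling about the horizontal forearm, starting with one probe row to see which way joint 5 goes.

drive_tool:
  commands:
    - {"claw": 0.1,"x": 0.006,"y": 0.012,"z": 0,"wx": -0.053,"wy": 0.028,"wz": 0}
    - {"claw": 0.1,"x": 0.006,"y": 0.012,"z": 0,"wx": -0.053,"wy": 0.028,"wz": 0}

```text
time_s: 20.6
eef_pos: [0.5784, 0.3301, 0.3974]
eef_rot: [[-0.999, 0.0, -0.05], [-0.005, 0.994, 0.113], [0.05, 0.113, -0.992]]
contact_force: [0.3, -0.2, 0.3]
finger_gap: 0.0223
```

```bash
python3 - <<'E'
from h import *
go(.5935,.307,.38,90)
E
```

```text
t 20.6 pos [0.5784 0.3301 0.3974] gap 0.0223 F [ 0.2528 -0.203   0.2889] q [-0.6944  0.3699  0.2573  1.2417 -0.2158  1.5378  1.1259]
tool delta mm [-15.7815 -24.8691  13.8755]
rotvec deg [ 6.4668 -2.8845  0.1367] rad [ 0.1129 -0.0503  0.0024]
```

drive_tool:
  commands:
    - {"claw": 0.1,"x": -0.007,"y": -0.014,"z": 0,"wx": 0.053,"wy": -0.027,"wz": 0}
    - {"claw": 0.1,"x": -0.013,"y": -0.026,"z": 0,"wx": 0.09,"wy": -0.046,"wz": 0}
    - {"claw": 0.1,"x": -0.014,"y": -0.029,"z": 0,"wx": 0.103,"wy": -0.053,"wz": 0}
    - {"claw": 0.1,"x": -0.014,"y": -0.029,"z": 0,"wx": 0.103,"wy": -0.053,"wz": 0}
    - {"claw": 0.1,"x": -0.014,"y": -0.029,"z": 0,"wx": 0.103,"wy": -0.053,"wz": 0}
    - {"claw": 0.1,"x": -0.014,"y": -0.029,"z": 0,"wx": 0.103,"wy": -0.053,"wz": 0}

```text
time_s: 21.1
eef_pos: [0.6516, 0.1707, 0.414]
eef_rot: [[-0.974, 0.049, 0.22], [-0.056, 0.893, -0.446], [-0.219, -0.446, -0.868]]
contact_force: [0.1, -0.5, -0.6]
finger_gap: 0.0223
```

```bash
python3 - <<'E'
from h import *
go(.5935,.307,.38)
R=arm.observe()["eef_rot"];print(R)
im=arm.get_image("side"); cv2.imwrite("pics/s15.png",im[:,:,::-1])
E
```

```text
t 21.1 pos [0.6516 0.1707 0.414 ] gap 0.0223 F [ 0.1092 -0.4975 -0.6104] q [-0.8411  0.3787  0.3923  1.3023  0.3796  1.5002  1.0708]
tool delta mm [ 56.4241 134.1302 -44.0651]
[[-0.9741  0.0494  0.2205]
 [-0.0555  0.8934 -0.4457]
 [-0.219  -0.4464 -0.8676]]
```

View pics/s15.png

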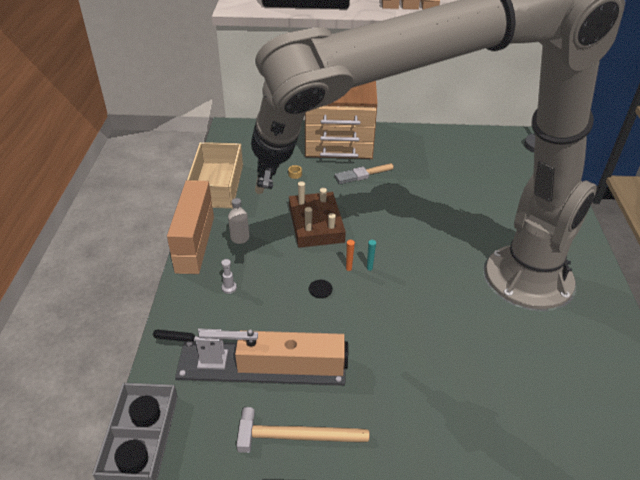

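drive_tool:
  commands:
    - {"claw": 0.1,"x": -0.015,"y": -0.031,"z": 0,"wx": 0.103,"wy": -0.053,"wz": 0}
    - {"claw": 0.1,"x": -0.015,"y": -0.031,"z": 0,"wx": 0.103,"wy": -0.053,"wz": 0}
    - {"claw": 0.1,"x": -0.015,"y": -0.031,"z": 0,"wx": 0.103,"wy": -0.053,"wz": 0}
    - {"claw": 0.1,"x": -0.015,"y": -0.031,"z": 0,"wx": 0.103,"wy": -0.053,"wz": 0}
    - {"claw": 0.1,"x": -0.015,"y": -0.031,"z": 0,"wx": 0.103,"wy": -0.053,"wz": 0}
    - {"claw": 0.1,"x": -0.013,"y": -0.027,"z": 0,"wx": 0.09,"wy": -0.046,"wz": 0}
    - {"claw": 0.1,"x": -0.007,"y": -0.014,"z": 0,"wx": 0.06,"wy": -0.03,"wz": 0}
    - {"claw": 0.1,"x": 0,"y": 0,"z": 0,"wx": 0,"wy": 0,"wz": 0}

```text
time_s: 21.82
eef_pos: [0.7126, 0.0388, 0.5649]
eef_rot: [[-0.862, 0.268, 0.431], [-0.298, 0.419, -0.858], [-0.411, -0.867, -0.281]]
contact_force: [-0.3, -0.4, -1.6]
finger_gap: 0.0218
```

```bash
cat > lev.py <<'E'
from h import *
go(.5935,.307,.38)
R=arm.observe()["eef_rot"];print(R)
z=R[:,2]; h=z*[1,1,0]; h/=np.linalg.norm(h); w=np.cross(z,h); a=np.arcsin(np.linalg.norm(w)); w=w/np.linalg.norm(w)*a
print("tilt deg",np.degrees(a),"rotvec tool",R.T@w)
E
python3 lev.py
```

```text
t 21.82 pos [0.7126 0.0388 0.5649] gap 0.0218 F [-0.3455 -0.4188 -1.6194] q [-0.9876  0.4075  0.5736  1.4026  1.078   1.4724  0.9742]
tool delta mm [  98.6481  240.7533 -229.3185]
[[-0.8617  0.2685  0.4306]
 [-0.2981  0.419  -0.8577]
 [-0.4107 -0.8674 -0.281 ]]
tilt deg 16.320953928419264 rotvec tool [ 0.2575 -0.1219 -0.    ]
```

drive_tool:
  commands:
    - {"claw": 0.1,"x": -0.01,"y": -0.02,"z": 0,"wx": 0.08,"wy": -0.038,"wz": 0}
    - {"claw": 0.1,"x": -0.01,"y": -0.02,"z": 0,"wx": 0.08,"wy": -0.038,"wz": 0}
    - {"claw": 0.1,"x": -0.005,"y": -0.01,"z": 0,"wx": 0.06,"wy": -0.03,"wz": 0}
    - {"claw": 0.1,"x": 0,"y": 0,"z": 0,"wx": 0,"wy": 0,"wz": 0}
    - {"claw": 0.1,"x": 0,"y": 0,"z": 0,"wx": 0,"wy": 0,"wz": 0}
    - {"claw": 0.1,"x": 0,"y": 0,"z": 0,"wx": 0,"wy": 0,"wz": 0}

```text
time_s: 22.32
eef_pos: [0.718, 0.0294, 0.6097]
eef_rot: [[-0.822, 0.352, 0.448], [-0.386, 0.234, -0.892], [-0.419, -0.906, -0.056]]
contact_force: [0.2, 0.1, -0.5]
finger_gap: 0.0223
```

```bash
python3 lev.py
```

```text
t 22.32 pos [0.718  0.0294 0.6097] gap 0.0223 F [ 0.2054  0.0774 -0.5033] q [-1.0284  0.4346  0.6279  1.4509  1.2776  1.4804  0.9095]
tool delta mm [  91.3459  229.1496 -290.6175]
[[-0.8215  0.3525  0.4482]
 [-0.3865  0.2338 -0.8922]
 [-0.4192 -0.9062 -0.0558]]
tilt deg 3.2005588782249847 rotvec tool [ 0.0507 -0.0235  0.    ]
```

drive_tool:
  commands:
    - {"claw": 0.1,"x": 0,"y": 0,"z": 0,"wx": 0.05,"wy": -0.023,"wz": 0}
    - {"claw": 0.1,"x": 0,"y": 0,"z": 0,"wx": 0,"wy": 0,"wz": 0}
    - {"claw": 0.1,"x": 0,"y": 0,"z": 0,"wx": 0,"wy": 0,"wz": 0}
    - {"claw": 0.1,"x": 0,"y": 0,"z": 0,"wx": 0,"wy": 0,"wz": 0}

```text
time_s: 22.65
eef_pos: [0.718, 0.0292, 0.6081]
eef_rot: [[-0.813, 0.372, 0.448], [-0.403, 0.197, -0.894], [-0.421, -0.907, -0.01]]
contact_force: [0.8, -0.0, -0.7]
finger_gap: 0.0222
```

```bash
python3 lev.py; python3 - <<'E'
from h import *
o=arm.observe();p=o["eef_pos"];z=o["eef_rot"][:,2]
for n in C:
    im=arm.get_image(n); q=proj(n,p); print(n,q,proj(n,p+z*.06))
    cv2.imwrite(f"pics/{n}16.png",im[:,:,::-1])
    u,v=int(q[0]),int(q[1]); c=im[max(0,v-60):v+60,max(0,u-80):u+80,::-1]; cv2.imwrite(f"pics/{n}16c.png",cv2.resize(c,None,fx=5,fy=5,interpolation=cv2.INTER_CUBIC))
E
```

```text
t 22.65 pos [0.718  0.0292 0.6081] gap 0.0222 F [ 0.7889 -0.0308 -0.6708] q [-1.0363  0.4468  0.6378  1.4758  1.3144  1.4816  0.8727]
tool delta mm [  85.3578  215.3584 -301.731 ]
[[-0.8126  0.3723  0.4484]
 [-0.4028  0.1973 -0.8938]
 [-0.4212 -0.9069 -0.0104]]
tilt deg 0.5946368829756294 rotvec tool [ 0.0094 -0.0044 -0.    ]
side [230.3011  49.1491] [220.7197  37.2787]
top [304.2207  66.7935] [343.3225  47.859 ]
```

View pics/side16.png

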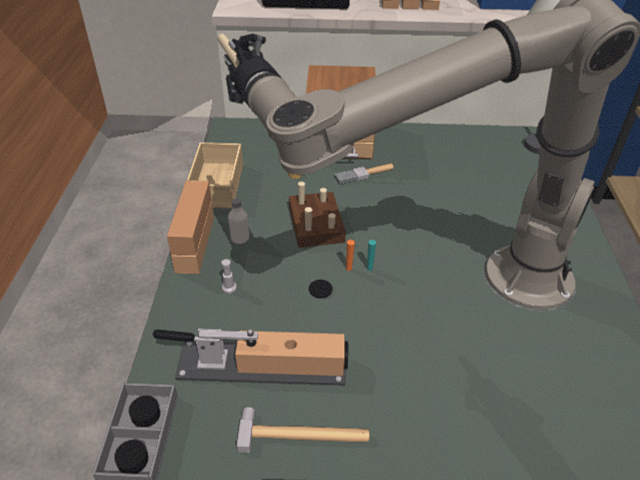

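View pics/side16c.png

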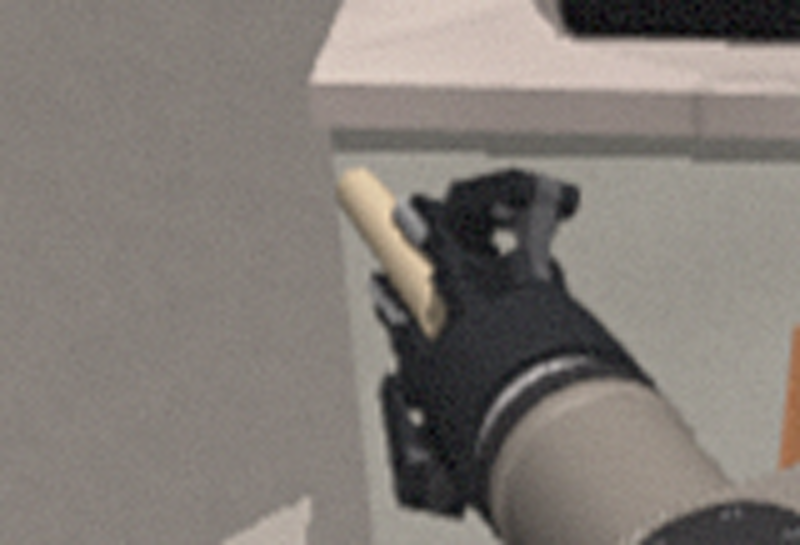

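View pics/top16c.png

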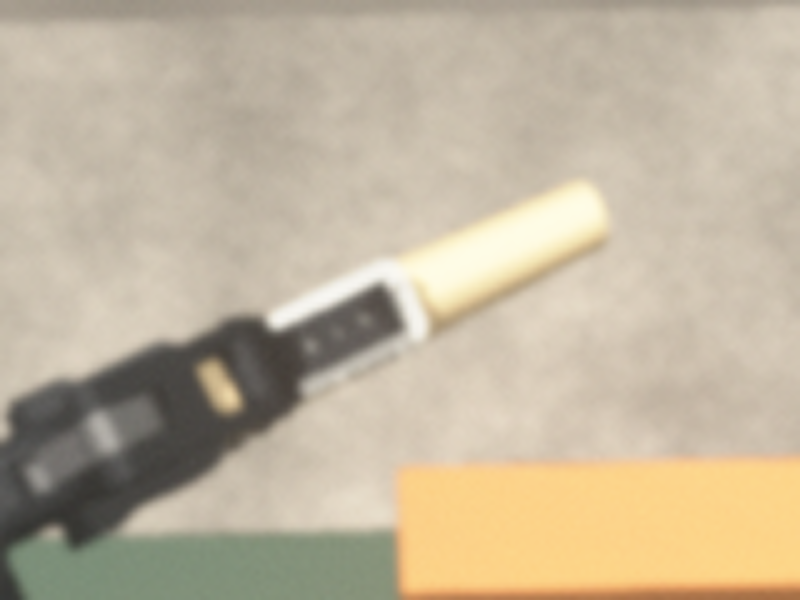

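```bash
python3 - <<'E'
from h import *
o=arm.observe();p=o["eef_pos"];z=o["eef_rot"][:,2]
def quad(n,c0,box):
    im=cv2.cvtColor(cv2.imread(f"pics/{n}16.png"),cv2.COLOR_BGR2RGB); x0,y0,x1,y1=box
    m=cv2.inRange(cv2.cvtColor(im,cv2.COLOR_RGB2HSV),(12,55,120),(35,160,255)); M=np.zeros_like(m); M[y0:y1,x0:x1]=m[y0:y1,x0:x1]
    k,l,s,c=cv2.connectedComponentsWithStats(M); i=1+np.argmax(s[1:,4]); ys,xs=np.where(l==i)
    vx,vy,a,b=cv2.fitLine(np.c_[xs,ys].astype(np.float32),cv2.DIST_L2,0,.01,.01).ravel()
    t=(xs-a)*vx+(ys-b)*vy; e=[(a+vx*q,b+vy*q) for q in(t.min(),t.max())]; print(n,s[i],e); return np.array(e)
S=quad("side",None,(212,25,250,75)); T=quad("top",None,(300,35,350,80))
# axis plane intersection
def plane(n,e): 
    o1,a=ray(n,*e[0]); _,b=ray(n,*e[1]); return np.cross(a,b)
d=np.cross(plane("side",S),plane("top",T)); d/=np.linalg.norm(d); d*=np.sign(d@z)
print("axis",d,"tool z",z,"elev deg",np.degrees(np.arcsin(d[2])))
f=min(S,key=lambda e:e[1]); g=max(T,key=lambda e:e[0]); print(tri(f,g),p+.06*z)
E
```

```text
side [218  34  19  33 223] [(np.float64(219.78989190460598), np.float64(34.120455003700734)), (np.float64(237.5552209625003), np.float64(65.1083941171824))]
top [308  51  38  22 201] [(np.float64(308.8314022850473), np.float64(69.54622234088282)), (np.float64(345.12466232414266), np.float64(52.261761476937586))]
axis [ 0.4028 -0.9126  0.0694] tool z [ 0.4483 -0.8939 -0.0093] elev deg 3.976741088392889
(array([ 0.7425, -0.0269,  0.6101]), np.float64(0.00984575575853253)) [ 0.7449 -0.0247  0.6085]
```

The top-view mask clipped the bright side of the peg, since the rays disagree by 10 mm. I redo it with a wider mask and with the edge midline.

```bash
python3 - <<'E'
from h import *
o=arm.observe();p=o["eef_pos"];z=o["eef_rot"][:,2]
def pl(n,e):
    return np.cross(ray(n,*e[0])[1],ray(n,*e[1])[1])
S=[(219.8,34.1),(237.6,65.1)]
im=cv2.imread("pics/top16.png"); h=cv2.cvtColor(im,cv2.COLOR_BGR2HSV)
m=np.zeros((480,640),np.uint8); m[38:75,306:350]=cv2.inRange(h,(15,25,225),(40,255,255))[38:75,306:350]
k,l,s,c=cv2.connectedComponentsWithStats(m); i=1+np.argmax(s[1:,4]); print(s[i])
ys,xs=np.where(l==i); vx,vy,a,b=cv2.fitLine(np.c_[xs,ys].astype(np.float32),cv2.DIST_L2,0,.01,.01).ravel()
t=(xs-a)*vx+(ys-b)*vy; T1=[(a+vx*q,b+vy*q) for q in(t.min(),t.max())]
T2=[(224+422/5-.4,6+294/5-.4),(224+592/5-.4,6+211/5-.4)]
for T in(T1,T2):
    d=np.cross(pl("side",S),pl("top",T)); d/=np.linalg.norm(d); d*=np.sign(d@z)
    print(T,d,"elev",np.degrees(np.arcsin(d[2])),tri(S[0],T[1]))
print(p+.06*z)
E
```

```text
[306  42  40  27 511]
[(np.float64(305.751014315218), np.float64(63.278275383155545)), (np.float64(344.3431233506663), np.float64(45.568565277235294))] [ 0.3973 -0.9161  0.0536] elev 3.075218185938753 (array([ 0.7457, -0.0255,  0.613 ]), np.float64(0.0015138756615729304))
[(308.0, 64.39999999999999), (342.0, 47.800000000000004)] [ 0.4071 -0.9099  0.0799] elev 4.583388983631706 (array([ 0.7438, -0.0224,  0.6135]), np.float64(0.004412790351736256))
[ 0.7449 -0.0247  0.6085]
```

```bash
python3 - <<'E'
from h import *
A={n:np.mean([arm.get_image(n).astype(float) for _ in range(6)],0).astype(np.uint8) for n in C}
for n in A: cv2.imwrite(f"pics/avg_{n}.png",A[n][:,:,::-1])
a=A["side"][20:80,205:255,::-1]; b=A["top"][30:85,285:355,::-1]
cv2.imwrite("pics/avc.png",np.hstack([cv2.resize(a,(400,480),interpolation=cv2.INTER_CUBIC),cv2.resize(b,(400,314),interpolation=cv2.INTER_CUBIC) if 0 else cv2.copyMakeBorder(cv2.resize(b,(400,314),interpolation=cv2.INTER_CUBIC),0,166,0,0,cv2.BORDER_CONSTANT)]))
E
python3 lev.py
```

```text
t 23.35 pos [0.718  0.0291 0.6086] gap 0.0221 F [ 0.0305  1.1437 -0.313 ] q [-1.0368  0.4472  0.6385  1.4764  1.3163  1.4818  0.8718]
tool delta mm [  85.2356  215.118  -302.336 ]
[[-0.8121  0.3734  0.4484]
 [-0.4036  0.1954 -0.8938]
 [-0.4213 -0.9069 -0.008 ]]
tilt deg 0.45968557882446004 rotvec tool [ 0.0073 -0.0034  0.    ]
```

View pics/avc.png

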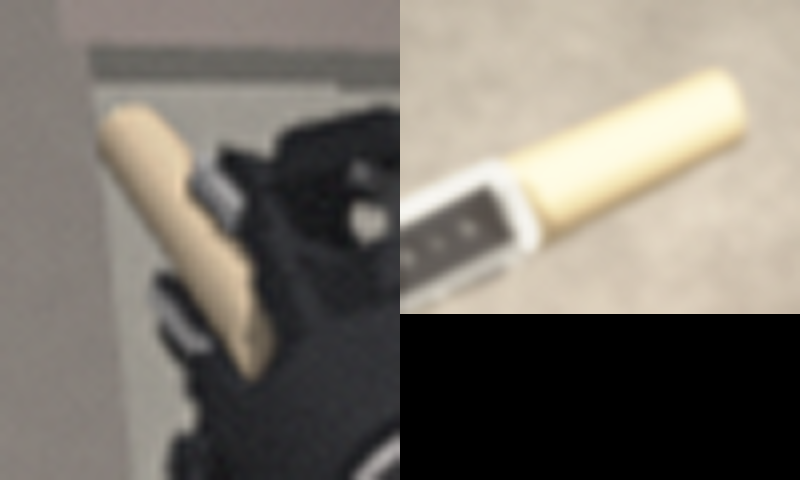

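```bash
python3 - <<'E'
from h import *
o=arm.observe();p=o["eef_pos"];R=o["eef_rot"];z=R[:,2]
pl=lambda n,e: np.cross(ray(n,*e[0])[1],ray(n,*e[1])[1])
S0=[(219.75,34.75),(236.6,62.6)]
for T in([(307.25,64.),(341.9,46.8)],):
  for ds in(-.6,0,.6):
    for dt in(-.5,0,.5):
      S=[S0[0],(S0[1][0]+ds,S0[1][1])];TT=[T[0],(T[1][0],T[1][1]+dt)]
      d=np.cross(pl("side",S),pl("top",TT)); d/=np.linalg.norm(d); d*=np.sign(d@z); print(ds,dt,d,"elev",np.degrees(np.arcsin(d[2])).round(2),"vs tool in tool axes",R.T@d)
f=tri(S0[0],(341.9,46.8));print(f)
# far end: on side ray at 120mm from foot
o1,r=ray("side",*S0[1]); t=np.linspace(.8,1.8,20001); P=o1+t[:,None]*r; D=np.linalg.norm(P-f[0],axis=1)
for i in np.where(np.diff(np.sign(D-.12)))[0]: print("top end",P[i],"elev",np.degrees(np.arcsin((f[0]-P[i])[2]/.12)))
for k in(-.06,.06): print(k,proj("side",p+(k)*z),proj("top",p+k*z))
E
```

```text
-0.6 -0.5 [ 0.4168 -0.904   0.0951] elev 5.46 vs tool in tool axes [-0.0137 -0.1073  0.9941]
-0.6 0 [ 0.4121 -0.9074  0.0825] elev 4.73 vs tool in tool axes [-0.0033 -0.0983  0.9952]
-0.6 0.5 [ 0.4074 -0.9106  0.0698] elev 4.0 vs tool in tool axes [ 0.0073 -0.0891  0.996 ]
0 -0.5 [ 0.4219 -0.9026  0.0854] elev 4.9 vs tool in tool axes [-0.0143 -0.0963  0.9953]
0 0 [ 0.4171 -0.9059  0.073 ] elev 4.18 vs tool in tool axes [-0.0038 -0.0875  0.9962]
0 0.5 [ 0.4121 -0.9091  0.0605] elev 3.47 vs tool in tool axes [ 0.0067 -0.0786  0.9969]
0.6 -0.5 [ 0.4267 -0.9012  0.076 ] elev 4.36 vs tool in tool axes [-0.0148 -0.0857  0.9962]
0.6 0 [ 0.4217 -0.9045  0.0638] elev 3.66 vs tool in tool axes [-0.0044 -0.0772  0.997 ]
0.6 0.5 [ 0.4167 -0.9076  0.0516] elev 2.96 vs tool in tool axes [ 0.0062 -0.0685  0.9976]
(array([ 0.7448, -0.0223,  0.6128]), np.float64(0.0026601710685842865))
top end [0.6976 0.0881 0.6097] elev 1.4485282005530722
top end [ 0.7308 -0.0973  0.5202] elev 50.444317703032944
-0.06 [240.6015  61.7304] [264.4131  85.9897]
0.06 [220.7129  36.9734] [343.4136  47.63  ]
```

Images put the peg axis 1.5–5° foot-up relative to level, while the tool axis is level to 0.5°, so the cone sits slightly canted in the pads. I correct by about 3° and re-measure.

drive_tool:
  commands:
    - {"claw": 0.1,"x": 0,"y": 0,"z": 0,"wx": -0.045,"wy": 0.021,"wz": 0}
    - {"claw": 0.1,"x": 0,"y": 0,"z": 0,"wx": 0,"wy": 0,"wz": 0}
    - {"claw": 0.1,"x": 0,"y": 0,"z": 0,"wx": 0,"wy": 0,"wz": 0}
    - {"claw": 0.1,"x": 0,"y": 0,"z": 0,"wx": 0,"wy": 0,"wz": 0}
    - {"claw": 0.1,"x": 0,"y": 0,"z": 0,"wx": 0,"wy": 0,"wz": 0}

```text
time_s: 23.77
eef_pos: [0.7179, 0.0293, 0.6075]
eef_rot: [[-0.822, 0.352, 0.447], [-0.385, 0.235, -0.893], [-0.419, -0.906, -0.057]]
contact_force: [-0.5, 0.9, -1.0]
finger_gap: 0.0222
```

```bash
python3 lev.py; python3 - <<'E'
from h import *
A={n:np.mean([arm.get_image(n).astype(float) for _ in range(6)],0).astype(np.uint8) for n in C}
for n in A: cv2.imwrite(f"pics/avgb_{n}.png",A[n][:,:,::-1])
a=A["side"][20:80,205:255,::-1]; b=A["top"][30:85,285:355,::-1]
cv2.imwrite("pics/avcb.png",np.hstack([cv2.resize(a,(400,480),interpolation=cv2.INTER_CUBIC),cv2.copyMakeBorder(cv2.resize(b,(400,314),interpolation=cv2.INTER_CUBIC),0,166,0,0,cv2.BORDER_CONSTANT)]))
E
```

```text
t 23.77 pos [0.7179 0.0293 0.6075] gap 0.0222 F [-0.4612  0.8944 -1.011 ] q [-1.0281  0.4357  0.6278  1.4532  1.2757  1.48    0.9065]
tool delta mm [  90.6773  227.53   -290.5033]
[[-0.8221  0.3521  0.4473]
 [-0.3852  0.2346 -0.8925]
 [-0.4192 -0.9061 -0.0573]]
tilt deg 3.2838478383091374 rotvec tool [ 0.052  -0.0241  0.    ]
```

View pics/avcb.png

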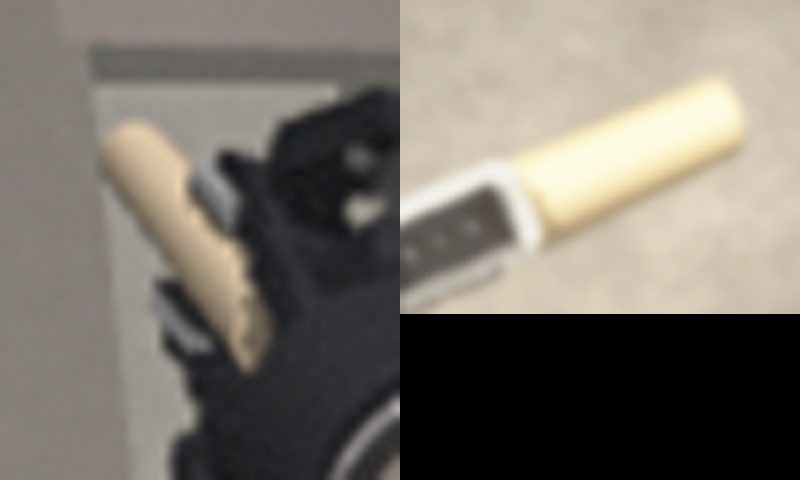

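```bash
python3 - <<'E'
from h import *
o=arm.observe();p=o["eef_pos"];R=o["eef_rot"];z=R[:,2]
pl=lambda n,e: np.cross(ray(n,*e[0])[1],ray(n,*e[1])[1])
s=lambda x,y:((x+.5)/8-.5+205,(y+.5)/8-.5+20)
t=lambda x,y:((x-400+.5)/5.714-.5+285,(y+.5)/5.714-.5+30)
S=[s(125,140),s(256,338)]; T=[t(533,200),t(728,111)]
d=np.cross(pl("side",S),pl("top",T)); d/=np.linalg.norm(d); d*=np.sign(d@z); print(d,"elev",np.degrees(np.arcsin(d[2])),R.T@d)
f=tri(S[0],T[1]);print(f)
o1,r=ray("side",*S[1]); q=np.linspace(.8,1.8,20001); P=o1+q[:,None]*r; D=np.linalg.norm(P-f[0],axis=1)
for i in np.where(np.diff(np.sign(D-.12)))[0]: print("top end",P[i],"elev",np.degrees(np.arcsin((f[0]-P[i])[2]/.12)))
# silhouette edges in side, averaged directions
for e in([s(102,165),s(240,367)],[s(160,130),s(245,262)]):
    d=np.cross(pl("side",e),pl("top",T)); d/=np.linalg.norm(d); d*=np.sign(d@z); print("edge elev",np.degrees(np.arcsin(d[2])))
E
```

```text
[ 0.4145 -0.9099  0.0153] elev 0.8754359486856337 [ 0.0031 -0.0819  0.9966]
(array([ 0.7445, -0.0226,  0.608 ]), np.float64(0.002593565621582928))
top end [0.6976 0.0878 0.6111] elev -1.5042425066977332
top end [ 0.7317 -0.1027  0.5195] elev 47.509700000199445
edge elev 0.1491717137353367
edge elev 1.550896195668387
```

The peg is level within about ±1.5° at z ≈ 0.61 m. I check that it is steady, then hand in.

```bash
python3 - <<'E'
from h import *
o=arm.observe(); print(o["qd"],o["time_s"],o["finger_gap"])
a=cv2.imread("pics/side0.png");b=cv2.imread("pics/avgb_side.png")
cv2.imwrite("pics/fin.png",b)
print(arm.finish_job())
E
```

```text
[-0.0017 -0.0031  0.0007  0.      0.0002 -0.0006  0.0031] 24.3667 0.022387802585789325
the job is handed in; nothing more can be done
None
```

View pics/fin.png

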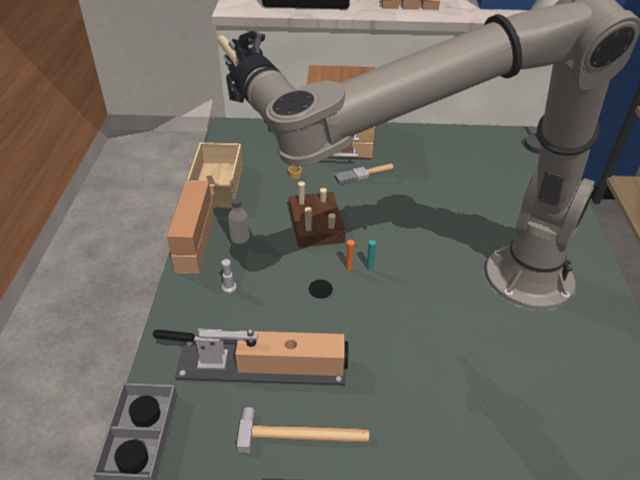

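The job is handed in, at about 24.4 s of the 67 s allowed. Both loose pegs stand in the far holes of their matching rows. I then drew the trial peg straight up out of the head, and the arm holds it level about 0.61 m above the bench.

**Rack pegs:** both tops were seen within about 0.5 px of where a fully home peg should appear. The last picture shows both still in place, and the other objects I could see had not moved.

**Trial peg:** the first checks disagreed. The tool was level to 0.5°, but the pictures put the peg itself 1.5–5° foot-up in the pads, and one automatic mask in the top view was clipped, so I discarded it. I tilted the tool down by about 3°. Re-measured from the pictures, the peg is within about ±1.5° of level. The arm was practically still, and the jaw gap held at 22 mm.

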